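Load a dish reader and lower its sprung cover gently

ROBOT

A 6-joint arm with a two-finger parallel gripper is mounted at the origin on a cart in front of the work surface, level with it; the furniture and walls round the work are solid. World frame = base frame: x ahead of the robot, y to its left, z up, the work surface at z = 0. Lengths are in m, angles in rad, forces in N, time in s.
With the tool pointing down it reaches from about 0.3 to 0.775 m from the base axis. Payload 14.6 kg.
Tool frame: the origin (TCP) lies at the very end of the fingers, on their centre line; the grasp point (between the pads) lies ctrl.grasp_offset behind it (ctrl.grasp_offset is the distance from the TCP to the grasp point, in m); z points along the fingers, y is the direction in which the jaws open and shut (so a half turn about z gives the same grasp; the last joint's range is limited). The gripper opens to 94 mm and grips with 3 to 60 N. Pads are 16 mm wide; open, the fingers measure 119 mm over their backs; the gripper's body (75 mm by 177 mm) begins 78 mm behind the grasp point.
Start: joints at [-1.402, 0.3, 1.521, -0, 1.321, -0.067], TCP at [0.128, -0.535, 0.205] pointing down, gripper open.
Joint ranges: [-3.03, 3.03], [-0.79, 2.21], [0.23, 2.52], [-1.04, 4.18], [0, 3.07], [-2.55, 2.55]. Speed limits (rad/s): [2.22, 2.22, 2.57, 3.14, 3.14, 3.14].

INTERFACE

Orientations are given as [roll, pitch, yaw] about the fixed x, y, z axes, in that order (R = Rz(yaw) Ry(pitch) Rx(roll)).
In Python, from station import ctrl gives the robot as it stands. The module is installed in compiled form; this text tells all that it offers.
- The arm moves only by the tool carry_out, never from a script. Its argument "deltas" is a list of rows, each an object of numbers: "x", "y", "z": the shift along the tool's x, y, z in units of 0.02 m (1.0 is 0.02 m); "wx", "wy", "wz": the turn, a rotation vector about the tool's x, y, z in units of 0.08 rad (1.0 is 0.08 rad); "jaw": the opening in per cent of the stroke, from 0 (shut) to 100 (fully open). A call has 1 to 12 rows; each row shifts and turns the commanded pose from where the row before left it, along the tool's axes as they then stand; what a row does not reach is not made up. A row lasts 1/12 s, in which the tool goes at most 41.7 mm and 7.16 degrees, less where a joint would pass 70% of its speed; a pose out of reach is approached as far as the arm can. A call with a number of a shift or a turn outside -1 to 1 is refused whole. A call with a gripper value outside its range is refused whole. The fingers move at their own pace and stop on an object; "squeeze" is the grip in N (left out, the last holds). Time passes only in rows, so rows that do not move let the fingers close. It gives the time, the measured TCP pose, the force and the opening at its end, in the units of the state.
- ctrl.get_obs(): the state, without advancing time (a new reading comes with each control period).
- ctrl.camera(name): name is "side" or "top" or "wrist"; returns the picture (420x560x3 uint8, blue, green, red); there is no depth.
- ctrl.camera_params(name): a dict with "mtx" (3x3 intrinsics, pixels), "dist" ([k1, k2, p1, p2, k3] as OpenCV has them; the pictures are not rectified), "origin" and "attitude" of the camera in the world. Camera axes: x right, y down, z forward; pixel columns grow to the right and rows downward; lengths in m; the calibration is good to about 2 mm. A picture is of the moment at which its call begins: read the wrist's pose just before it. camera_params takes no time and is no camera call; for the wrist camera it gives the pose at the moment of the call.
- ctrl.hand_in(): hands the job in, once; it reports no verdict.
Trained networks look in the newest picture that a camera, given by its name, has taken for a name from the list of things; names that differ only in an ending like _2 or _b are one class to them, and where a whole thing is asked for, a point or a joint stands for the part that bears it (a point fixed in the world has none). Each returns a list of dicts, best first, with "conf" (0 to 1); they miss things now and then, are a little off and sometimes report something else, mostly with a low value. They report only what shows in the picture. A call takes as long as a camera call. They do not tell look-alikes from the thing itself.
- ctrl.boxes_of(camera, label): "rect" ([left, top, right, bottom] in pixels, round what is visible of it).
- ctrl.mark_of(camera, label): "position" ([row, column] in pixels: a listed point, or the origin of a listed thing).
The state is a dict: "time_s": time; "qpos": joint angles; "joint_vel": joint speeds; "tau": joint torques, N m; "ee_pos": TCP position; "eef_rot": TCP orientation; "force": force on the tool from outside, world axes, zero at the start; "moment": the same for the moment, N m; "grip_width": finger opening in m.
Only numpy, scipy, OpenCV 4.12 (cv2) and the standard library are available. Lean on these libraries where they do the work, as an engineer would, in place of code of your own. Each camera call takes 0.05 s, during which the arm holds its last target.

TASK

Put the closed petri dish on the round stage of the dish reader, between the four guide lips. Then take the raised cover by its bar handle and lower it gently onto the dish until the sprung pad under it is pressed in by about 3 mm, never hard, and let go. Leave the two bottles and the timer where they are.

Things in the scene. Friction and masses are not known exactly. Their poses are not given: they have to be found in the camera images.
- reader: Dish reader, a fixed white and grey bench instrument. Origin on the bench under the centre of its round stage; x points level to the hinge end, z up. Base x = -75 to +130 mm, y = -70 to +70 mm, 51 mm high; hinge posts at x = 98 to 122 mm, y = +-44 to 60 mm, up to 111 mm. Fixed in a run; place and yaw differ between runs.
- stage (a point): Centre of the top face of the reader's dark round stage (88 mm across), 56 mm above the bench. Four curved guide lips, 5 mm thick and 4 mm higher than the stage, stand on a 34 mm inner radius at 45, 135, 225 and 315 degrees of the reader's axes (each about 45 degrees long), with open gaps on the reader's x and y axes for fingers.
- dish_center (a point): Centre, half-way up, of the loose clear glass petri dish with its lid: a disc 62 mm across and 15 mm high, about 45 g. It lies flat on the bench at the start.
- cover: Hinged cover: white plate 180 x 120 x 14 mm, 350 g. Origin on the hinge axis, y axis along it. At angle 0 its axes are the reader's and it lies level, reaching towards the reader's -x; a positive turn about y raises it (range 0 to 2.05 rad). Starts raised past upright, at 1.75 to 2.0 rad.
- cover_hinge (a point): Middle of the hinge axis: 110 mm along the reader's x from the stage centre, 105 mm above the bench. The hinge is stiff (about 0.9 N m of friction) and holds the cover at any angle where it is left, also against the pad's spring pressed in about 3 mm. Near level, pushing the bar down takes about 2 N in motion, but little is felt at rest.
- bar (a point): Middle of the handle: straight round steel bar, 12 mm thick, 112 mm long, parallel to the hinge, at x = -230, z = +7 mm in the cover's frame, 45 mm off the cover's free edge on two arms at y = +-50 mm; may turn in the fingers. Pad spring: 2.5 N/mm, 8 mm travel; 0.48 of its force is felt at the bar; 1 mm of pad travel is 2.1 mm at the bar.
- white_bottle: Bystander: small white bottle with a white cap, 38 x 38 x 76 mm, standing on the bench; origin under its centre.
- green_bottle: Bystander: small white bottle with a green cap, 40 x 40 x 86 mm, standing on the bench; origin under its centre.
- timer: Bystander: flat white timer with a red button, 66 x 66 x 18 mm, lying on the bench; origin under its centre.
- pad_mount (a point): Point in the cover, 110 mm from the hinge axis. From it hangs a steel head with a round rubber pad (26 mm) that meets the middle of the dish's lid. The pad's end lies 42 to 54 mm below this point (cover's -z): the head is screwed out differently in each run, which is reported nowhere, so touch comes at a cover angle of 0.06 to 0.2 rad: feel for it.
Things that resemble listed ones, but are neither listed nor needed, are in the scene too. Leave any blue or pink look-alike of the part that bears dish_center alone.

How it is judged:
On the way:
1. the dish lies flat on the stage between the guide lips, released, with the cover still clear of it (distance between dish_center and stage below 0.0105 m and angle between dish_center's own z axis and vertical below 0.05 rad and contact force between dish and the fingers below 0.1 N and contact force between cover and dish below 0.1 N), for 0.2 s.
At the end, for the whole second after the job is handed in: The dish lies flat (within 0.05 rad) between the guide lips on the stage, its centre within 10.5 mm of the stage point (7.5 mm of that is its half height), and the cover stands still with its sprung pad bearing on the dish with 2.5 to 11 N (pressed in by about 1 to 4.4 mm) (distance between dish_center and stage below 0.0105 m and angle between dish_center's own z axis and vertical below 0.05 rad and contact force between cover and dish between 2.5 and 11 N and angular speed of cover below 0.03 rad/s); the robot touches nothing.
It fails at once if the cover pressed on the dish with 17.5 N or more (contact force between cover and dish above 17.5 N).
It fails at once if a bottle or the timer was moved by more than 20 mm (distance of any of white_bottle, green_bottle, timer from where it was at the start of the episode above 0.02 m).
It also fails if it takes over 72 s, if anything falls off the work surface, if the arm or the gripper's body presses on something with over 40 N, if the wrist force passes 120 N, or if a joint passes its speed limit or range.

## Working session

There is one attempt and no reset: what is moved stays moved. The work goes in short steps, Python scripts to look and compute and a tool call to move; the robot and the scene stay as the last step left them, time stands still between calls to the robot, and variables do not carry over. Pictures are saved under pics/ and viewed, and the job is handed in when it is done.

Besides the shell and the picture viewer there is one more tool, called as name(argument=value, ...), one argument or row to a line, values as JSON. carry_out: Moves the arm, as the interface text tells. Its arguments: {"type":"object","properties":{"deltas":{"type":"array"},"squeeze":{"type":"number"}},"required":["deltas"]}

```bash
mkdir -p pics; ls
cat > h.py <<'E'
import numpy as np, cv2
from station import ctrl
from scipy.spatial.transform import Rotation as R
def snap(c,n):
    im=ctrl.camera(c); cv2.imwrite(f'pics/{n}.png',im); return im
def cam(c):
    p=ctrl.camera_params(c); return p
E
python3 - <<'E'
from h import *
o=ctrl.get_obs(); print(o, ctrl.grasp_offset)
for c in ['side','top','wrist']:
    p=cam(c); print(c,p)
    snap(c,c+'0')
    for l in ['reader','stage','dish_center','cover','cover_hinge','bar','white_bottle','green_bottle','timer','pad_mount']:
        try: print(c,l,[(round(d['conf'],2),np.round(d['position']).tolist()) for d in ctrl.mark_of(c,l)][:4])
        except Exception as e: print(l,e)
E
```

```text
pics
{'time_s': 0.0, 'qpos': array([-1.40157980e+00,  3.00478920e-01,  1.52160451e+00,  3.99147367e-06,
        1.32069195e+00, -6.65949456e-02]), 'joint_vel': array([ 1.04068636e-03,  3.36226479e-05, -1.10913934e-03, -3.76920130e-04,
        1.29570596e-03,  6.23765911e-04]), 'tau': array([-3.75242062e-04, -5.31805801e+01, -3.52741671e+01,  7.08246650e-02,
        2.43152253e-02, -5.69279723e-05]), 'ee_pos': array([ 0.12845279, -0.53451095,  0.20487213]), 'eef_rot': array([-3.14041280e+00, -8.25631319e-05,  2.35810433e-01]), 'force': array([-0.4516581 ,  0.81525892,  0.01580233]), 'moment': array([-0.02392488, -0.02437925,  0.00247404]), 'grip_width': 0.0938790920741429} 0.0188
side {'mtx': array([[473.62150667,   0.        , 275.01746272],
       [  0.        , 473.62150667, 208.82985066],
       [  0.        ,   0.        ,   1.        ]]), 'dist': array([-0.14634327,  0.        ,  0.        ,  0.        ,  0.        ]), 'origin': array([ 0.29084452, -1.23742818,  0.98362329]), 'attitude': array([-2.19897967,  0.00922142, -0.19309878])}
side reader [(0.65, [216.0, 247.0])]
side st
[... 1141 characters left out ...]

top green_bottle [(0.68, [235.0, 133.0])]
top timer [(0.79, [248.0, 391.0])]
top pad_mount [(0.59, [236.0, 188.0]), (0.29, [238.0, 239.0])]
wrist {'mtx': array([[302.17528849,   0.        , 276.87191309],
       [  0.        , 302.17528849, 207.41770733],
       [  0.        ,   0.        ,   1.        ]]), 'dist': array([-0.06463942,  0.        ,  0.        ,  0.        ,  0.        ]), 'origin': array([ 0.19100417, -0.51906776,  0.384533  ]), 'attitude': array([ 2.91380029e+00,  1.13798164e-04, -1.33427982e+00])}
wrist reader []
wrist stage []
wrist dish_center []
wrist cover []
wrist cover_hinge []
wrist bar []
wrist white_bottle []
wrist green_bottle []
wrist timer []
wrist pad_mount []
```

View pics/side0.png

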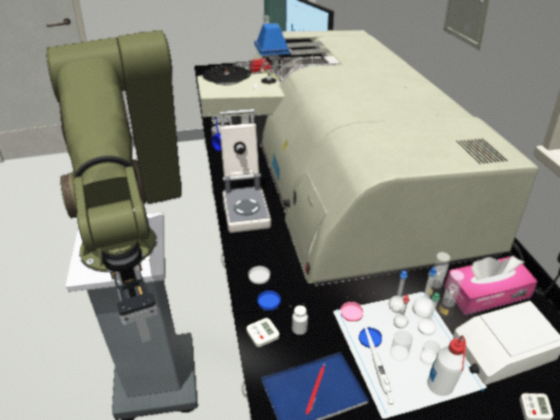

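View pics/top0.png

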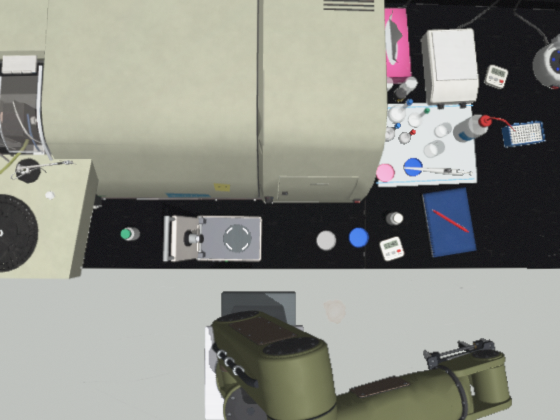

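View pics/wrist0.png

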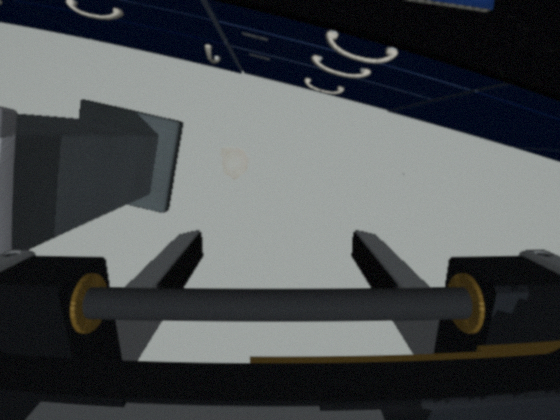

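Run:
```python
import cv2
a=cv2.imread('pics/top0.png')[140:280,160:440]; cv2.imwrite('pics/tc.png',cv2.resize(a,None,fx=2.85,fy=2.85,interpolation=cv2.INTER_CUBIC))
a=cv2.imread('pics/side0.png')[80:360,190:400]; cv2.imwrite('pics/sc.png',cv2.resize(a,None,fx=2.1,fy=2.1,interpolation=cv2.INTER_CUBIC))
```

```text
(no output)
```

View pics/tc.png

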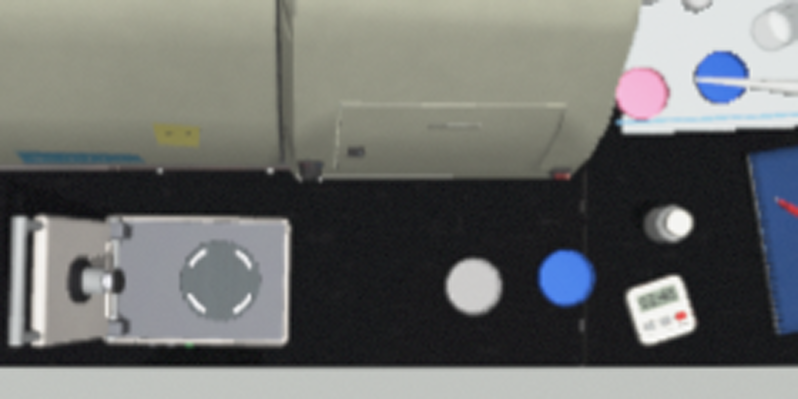

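View pics/sc.png

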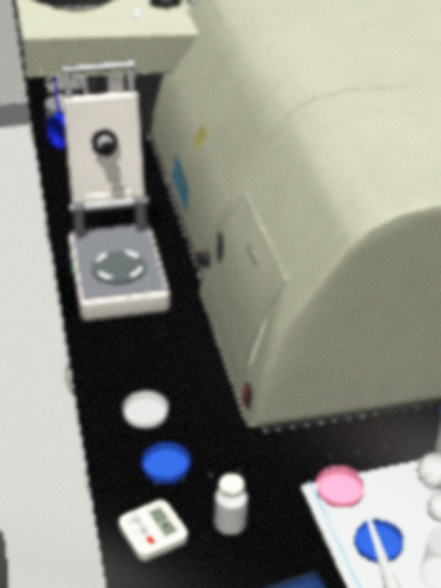

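```bash
cat >> h.py <<'E'
def ray(c,rc,p=None):
    p=p or cam(c)
    u=cv2.undistortPoints(np.array([[[rc[1],rc[0]]]],float),p['mtx'],p['dist'])[0,0]
    d=R.from_euler('xyz',p['attitude']).as_matrix()@np.array([u[0],u[1],1.]); return p['origin'],d
def onz(c,rc,z,p=None):
    o,d=ray(c,rc,p); return o+d*(z-o[2])/d[2]
def proj(c,P,p=None):
    p=p or cam(c); Rm=R.from_euler('xyz',p['attitude']).as_matrix()
    q=cv2.projectPoints((np.atleast_2d(P)-p['origin'])@Rm,np.zeros(3),np.zeros(3),p['mtx'],p['dist'])[0][:,0]; return q[:,::-1]
def tri(L):
    A=np.zeros((3,3));b=np.zeros(3)
    for o,d in L:
        d=d/np.linalg.norm(d);M=np.eye(3)-np.outer(d,d);A+=M;b+=M@o
    return np.linalg.solve(A,b)
E
python3 - <<'E'
from h import *
np.set_printoptions(precision=4,suppress=True)
print('stage',onz('top',(238,237.5),.056),onz('side',(207,245),.056))
print('dish',onz('top',(240.3,326),.0075),onz('side',(274,259),.0075))
print('blue',onz('top',(237.5,358.5),.0075))
print('bar',tri([ray('top',(237,166)),ray('side',(111,234))]))
print('green',onz('top',(235,130),.08),'white',onz('top',(218,397),.07),'timer',onz('top',(248,391),.015))
# reader outline corners in top crop (px/2.85 + offset)
for cx,cy in [(287,222),(287,342),(107,218),(107,343)]:
    print('corner',onz('top',(140+cy/2.85,160+cx/2.85),.051))
print('machine edge',onz('top',(200,238),.3),onz('top',(200,238),.15),onz('top',(200,165),.3))
E
```

```text
stage [0.4362 0.0492 0.056 ] [0.4309 0.0485 0.056 ]
dish [ 0.4289 -0.2344  0.0075] [ 0.4306 -0.2289  0.0075]
blue [ 0.4382 -0.3409  0.0075]
bar [0.4355 0.2098 0.333 ]
green [0.4443 0.3777 0.08  ] white [ 0.5001 -0.4501  0.07  ] timer [ 0.4043 -0.4459  0.015 ]
corner [ 0.4994 -0.0228  0.051 ]
corner [ 0.3675 -0.0234  0.051 ]
corner [0.5031 0.1753 0.051 ]
corner [0.3659 0.174  0.051 ]
machine edge [0.5371 0.0323 0.3   ] [0.5482 0.0422 0.15  ] [0.5363 0.2205 0.3   ]
```

```bash
cat >> h.py <<'E'
from scipy.linalg import logm, expm
np.set_printoptions(precision=4,suppress=True)
def tiltR(t,yaw=np.pi/2):
    # tool pointing down at yaw, then body leaned by t about tool y (body leans toward -tool x)
    return (R.from_euler('xyz',[np.pi,0,yaw])*R.from_rotvec([0,-t,0])).as_matrix()
def T(p,Rm):
    M=np.eye(4);M[:3,:3]=Rm;M[:3,3]=p;return M
def now():
    o=ctrl.get_obs(); return T(o['ee_pos'],R.from_euler('xyz',o['eef_rot']).as_matrix())
def plan(A,B,slow=1.0,N=None):
    D=np.linalg.inv(A)@B
    L=np.real(logm(D)); w=np.array([L[2,1],L[0,2],L[1,0]])
    if N is None:
        for N in range(1,300):
            d=expm(L/N); u=np.r_[d[:3,3]/.02, w/N/.08]
            if np.abs(u).max()<=slow: break
    d=expm(L/N); u=np.r_[d[:3,3]/.02, w/N/.08]
    print('N',N,'row',dict(zip(['x','y','z','wx','wy','wz'],np.round(u,2).tolist())))
    return [A@expm(L*k/N) for k in range(N+1)]
E
python3 - <<'E'
from h import *
print(tiltR(.35))
A=now();P=plan(A,T([.43,-.29,.20],tiltR(.35)))
print([p[:3,3].round(3).tolist() for p in P[::3]])
E
```

```text
[[ 0.      1.      0.    ]
 [ 0.9394 -0.     -0.3429]
 [-0.3429  0.     -0.9394]]
N 21 row {'x': 0.97, 'y': 0.19, 'z': -0.14, 'wx': -0.14, 'wy': -0.18, 'wz': -0.79}
[[0.129, -0.535, 0.205], [0.188, -0.528, 0.213], [0.245, -0.51, 0.219], [0.297, -0.482, 0.221], [0.344, -0.444, 0.221], [0.382, -0.398, 0.217], [0.411, -0.346, 0.21], [0.43, -0.29, 0.2]]
```

```bash
sed -i 's/\[0,-t,0\]/[0,t,0]/' h.py
python3 - <<'E'
from h import *
print(tiltR(.35))
A=now();P=plan(A,T([.43,-.29,.20],tiltR(.35)))
print([p[:3,3].round(3).tolist() for p in P[::3]])
E
```

```text
[[ 0.      1.      0.    ]
 [ 0.9394 -0.      0.3429]
 [ 0.3429  0.     -0.9394]]
N 21 row {'x': 0.97, 'y': 0.19, 'z': 0.17, 'wx': 0.14, 'wy': 0.18, 'wz': -0.79}
[[0.129, -0.535, 0.205], [0.187, -0.528, 0.196], [0.244, -0.511, 0.189], [0.297, -0.482, 0.185], [0.344, -0.444, 0.184], [0.382, -0.399, 0.186], [0.411, -0.346, 0.192], [0.43, -0.29, 0.2]]
```

carry_out(
  deltas=[
    {"x": 0.97, "y": 0.19, "z": 0.17, "wx": 0.14, "wy": 0.18, "wz": -0.79},
    {"x": 0.97, "y": 0.19, "z": 0.17, "wx": 0.14, "wy": 0.18, "wz": -0.79},
    {"x": 0.97, "y": 0.19, "z": 0.17, "wx": 0.14, "wy": 0.18, "wz": -0.79},
    {"x": 0.97, "y": 0.19, "z": 0.17, "wx": 0.14, "wy": 0.18, "wz": -0.79},
    {"x": 0.97, "y": 0.19, "z": 0.17, "wx": 0.14, "wy": 0.18, "wz": -0.79},
    {"x": 0.97, "y": 0.19, "z": 0.17, "wx": 0.14, "wy": 0.18, "wz": -0.79},
    {"x": 0.97, "y": 0.19, "z": 0.17, "wx": 0.14, "wy": 0.18, "wz": -0.79},
    {"x": 0.97, "y": 0.19, "z": 0.17, "wx": 0.14, "wy": 0.18, "wz": -0.79},
    {"x": 0.97, "y": 0.19, "z": 0.17, "wx": 0.14, "wy": 0.18, "wz": -0.79},
    {"x": 0.97, "y": 0.19, "z": 0.17, "wx": 0.14, "wy": 0.18, "wz": -0.79},
    {"x": 0.97, "y": 0.19, "z": 0.17, "wx": 0.14, "wy": 0.18, "wz": -0.79},
    {"x": 0.97, "y": 0.19, "z": 0.17, "wx": 0.14, "wy": 0.18, "wz": -0.79},
  ],
)

```text
invalid input
```

carry_out(
  deltas=[
    {"x": 0.97, "y": 0.19, "z": 0.17, "wx": 0.14, "wy": 0.18, "wz": -0.79},
    {"x": 0.97, "y": 0.19, "z": 0.17, "wx": 0.14, "wy": 0.18, "wz": -0.79},
    {"x": 0.97, "y": 0.19, "z": 0.17, "wx": 0.14, "wy": 0.18, "wz": -0.79},
    {"x": 0.97, "y": 0.19, "z": 0.17, "wx": 0.14, "wy": 0.18, "wz": -0.79},
    {"x": 0.97, "y": 0.19, "z": 0.17, "wx": 0.14, "wy": 0.18, "wz": -0.79},
    {"x": 0.97, "y": 0.19, "z": 0.17, "wx": 0.14, "wy": 0.18, "wz": -0.79},
    {"x": 0.97, "y": 0.19, "z": 0.17, "wx": 0.14, "wy": 0.18, "wz": -0.79},
    {"x": 0.97, "y": 0.19, "z": 0.17, "wx": 0.14, "wy": 0.18, "wz": -0.79},
    {"x": 0.97, "y": 0.19, "z": 0.17, "wx": 0.14, "wy": 0.18, "wz": -0.79},
    {"x": 0},
    {"x": 0},
  ],
)

```text
invalid input
```

Run:
```python
from h import *
print(now()); o=ctrl.get_obs(); print(o['time_s'],o['qpos'],o['force'])
p=cam('wrist'); print(p['origin'],p['attitude']); snap('wrist','w1')
for l in ['dish_center','stage']:
    for d in ctrl.mark_of('wrist',l): print(l,d['conf'],d['position'],onz('wrist',d['position'],.0075 if l!='stage' else .056))
```

```text
[[ 0.9723  0.2336  0.      0.1285]
 [ 0.2336 -0.9723 -0.     -0.5348]
 [ 0.      0.     -1.      0.2055]
 [ 0.      0.      0.      1.    ]]
1.65 [-1.4016  0.2999  1.521   0.      1.3207 -0.0666] [-0.4855 -0.6698  0.1763]
[ 0.191  -0.5191  0.3845] [ 2.9138  0.0001 -1.3343]
```

View pics/w1.png

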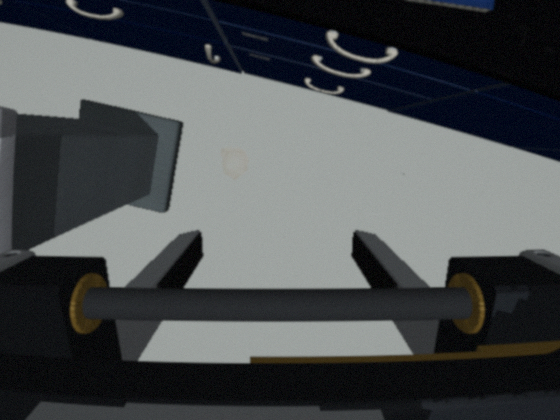

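carry_out(
  deltas=[
    {"x": 0.97, "y": 0.19, "z": 0.17, "wx": 0.14, "wy": 0.18, "wz": -0.79, "jaw": 100},
  ],
)

```text
time_s: 1.88
ee_pos: [0.1468, -0.5343, 0.2027]
eef_rot: [-3.132, -0.014, 0.296]
force: [0.3, -0.5, 0.5]
grip_width: 0.0941
```

carry_out(
  deltas=[
    {"x": 0.97, "y": 0.19, "z": 0.17, "wx": 0.14, "wy": 0.18, "wz": -0.79, "jaw": 100},
    {"x": 0.97, "y": 0.19, "z": 0.17, "wx": 0.14, "wy": 0.18, "wz": -0.79, "jaw": 100},
    {"x": 0.97, "y": 0.19, "z": 0.17, "wx": 0.14, "wy": 0.18, "wz": -0.79, "jaw": 100},
    {"x": 0.97, "y": 0.19, "z": 0.17, "wx": 0.14, "wy": 0.18, "wz": -0.79, "jaw": 100},
    {"x": 0.97, "y": 0.19, "z": 0.17, "wx": 0.14, "wy": 0.18, "wz": -0.79, "jaw": 100},
    {"x": 0.97, "y": 0.19, "z": 0.17, "wx": 0.14, "wy": 0.18, "wz": -0.79, "jaw": 100},
    {"x": 0.97, "y": 0.19, "z": 0.17, "wx": 0.14, "wy": 0.18, "wz": -0.79, "jaw": 100},
    {"x": 0.97, "y": 0.19, "z": 0.17, "wx": 0.14, "wy": 0.18, "wz": -0.79, "jaw": 100},
    {"x": 0.97, "y": 0.19, "z": 0.17, "wx": 0.14, "wy": 0.18, "wz": -0.79, "jaw": 100},
    {"x": 0.97, "y": 0.19, "z": 0.17, "wx": 0.14, "wy": 0.18, "wz": -0.79, "jaw": 100},
  ],
)

```text
time_s: 2.72
ee_pos: [0.3299, -0.4573, 0.1838]
eef_rot: [-3.08, -0.188, 0.931]
force: [-1.4, -0.7, -0.8]
grip_width: 0.0937
```

carry_out(
  deltas=[
    {"x": 0.97, "y": 0.19, "z": 0.17, "wx": 0.14, "wy": 0.18, "wz": -0.79, "jaw": 100},
    {"x": 0.97, "y": 0.19, "z": 0.17, "wx": 0.14, "wy": 0.18, "wz": -0.79, "jaw": 100},
    {"x": 0.97, "y": 0.19, "z": 0.17, "wx": 0.14, "wy": 0.18, "wz": -0.79, "jaw": 100},
    {"x": 0.97, "y": 0.19, "z": 0.17, "wx": 0.14, "wy": 0.18, "wz": -0.79, "jaw": 100},
    {"x": 0.97, "y": 0.19, "z": 0.17, "wx": 0.14, "wy": 0.18, "wz": -0.79, "jaw": 100},
    {"x": 0.97, "y": 0.19, "z": 0.17, "wx": 0.14, "wy": 0.18, "wz": -0.79, "jaw": 100},
    {"x": 0.97, "y": 0.19, "z": 0.17, "wx": 0.14, "wy": 0.18, "wz": -0.79, "jaw": 100},
    {"x": 0.97, "y": 0.19, "z": 0.17, "wx": 0.14, "wy": 0.18, "wz": -0.79, "jaw": 100},
    {"x": 0.97, "y": 0.19, "z": 0.17, "wx": 0.14, "wy": 0.18, "wz": -0.79, "jaw": 100},
    {"x": 0.97, "y": 0.19, "z": 0.17, "wx": 0.14, "wy": 0.18, "wz": -0.79, "jaw": 100},
    {"x": 0, "y": 0, "z": 0, "wx": 0, "wy": 0, "wz": 0, "jaw": 100},
  ],
)

```text
time_s: 3.63
ee_pos: [0.4307, -0.2871, 0.2012]
eef_rot: [3.137, -0.356, 1.585]
force: [-0.2, -0.7, 0.3]
grip_width: 0.0938
```

Run:
```python
from h import *
print(now()); o=ctrl.get_obs(); print(o['time_s'],o['qpos'],o['force'])
p=cam('wrist'); print(p['origin'],p['attitude']); snap('wrist','w2')
for l in ['dish_center','stage']:
    for d in ctrl.mark_of('wrist',l): print(l,d['conf'],d['position'],onz('wrist',d['position'],.0075 if l!='stage' else .056))
```

```text
[[-0.0132  0.9999  0.0001  0.4307]
 [ 0.9372  0.0124  0.3486 -0.2871]
 [ 0.3486  0.0047 -0.9373  0.2012]
 [ 0.      0.      0.      1.    ]]
3.6333 [-0.7885  0.3733  1.4735  0.2484  1.5532 -0.8386] [-0.2132 -0.7306  0.2566]
[ 0.4289 -0.288   0.3918] [-3.0138 -0.0054  0.013 ]
dish_center 0.97 [198.5, 275.3] [ 0.4275 -0.2296  0.0075]
dish_center 0.96 [289.5, 281.1] [ 0.4356 -0.344   0.0075]
```

View pics/w2.png

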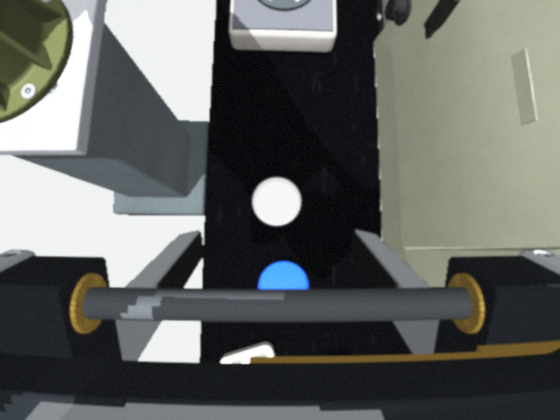

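```bash
cat >> h.py <<'E'
def blob(im,lo,hi,seed):
    m=cv2.inRange(im,lo,hi); n,l,s,c=cv2.connectedComponentsWithStats(m)
    k=l[seed]; mm=(l==k).astype(np.uint8); cs,_=cv2.findContours(mm,cv2.RETR_EXTERNAL,cv2.CHAIN_APPROX_NONE)
    return s[k],cv2.fitEllipse(max(cs,key=len))
E
python3 - <<'E'
from h import *
im=cv2.imread('pics/w2.png'); s,e=blob(im,(100,100,100),(255,255,255),(200,276)); print(s,e)
rc=e[0][::-1]
print('z.015',onz('wrist',rc,.015),'z.0075',onz('wrist',rc,.0075))
cr=[(38,230),(38,337),(52,232),(52,335)]
for r in cr[:2]: print(onz('wrist',r,.051))
im=cv2.imread('pics/w2.png')[0:70,200:360]; cv2.imwrite('pics/w2c.png',cv2.resize(im,None,fx=5,fy=5,interpolation=cv2.INTER_CUBIC))
E
```

```text
[ 252  177   50   49 1941] ((276.30712890625, 201.07920837402344), (48.534427642822266, 49.10161590576172), 79.95848083496094)
z.015 [ 0.4286 -0.2345  0.015 ] z.0075 [ 0.4286 -0.2334  0.0075]
[ 0.3693 -0.0337  0.051 ]
[ 0.5035 -0.0322  0.051 ]
```

View pics/w2c.png

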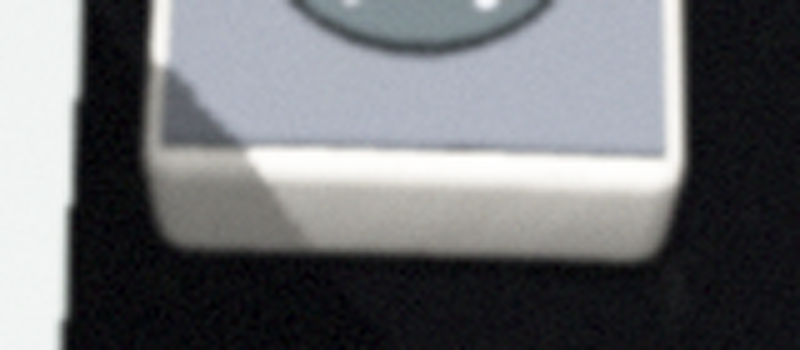

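Run:
```python
from h import *
a=onz('wrist',(158/5,200+150/5),.051);b=onz('wrist',(170/5,200+683/5),.051); print(a,b,'yaw dev',np.arctan2((b-a)[1],(b-a)[0]))
A=now();yaw=np.pi/2+.0
P1=T([.4286,-.233,.05],tiltR(.35,yaw)); P=plan(A,P1)
P2=T([.4286,-.233,.0062],tiltR(.35,yaw)); P=plan(P1,P2)
```

```text
[ 0.3689 -0.0245  0.051 ] [ 0.5032 -0.0265  0.051 ] yaw dev -0.014853890996734464
N 9 row {'x': 0.01, 'y': -0.01, 'z': 0.89, 'wx': 0.0, 'wy': -0.01, 'wz': 0.01}
N 3 row {'x': -0.25, 'y': -0.0, 'z': 0.69, 'wx': 0.0, 'wy': 0.0, 'wz': 0.0}
```

carry_out(
  deltas=[
    {"x": 0.01, "y": -0.01, "z": 0.89, "wx": 0, "wy": -0.01, "wz": 0.02, "jaw": 100},
    {"x": 0.01, "y": -0.01, "z": 0.89, "wx": 0, "wy": -0.01, "wz": 0.02, "jaw": 100},
    {"x": 0.01, "y": -0.01, "z": 0.89, "wx": 0, "wy": -0.01, "wz": 0.02, "jaw": 100},
    {"x": 0.01, "y": -0.01, "z": 0.89, "wx": 0, "wy": -0.01, "wz": 0.02, "jaw": 100},
    {"x": 0.01, "y": -0.01, "z": 0.89, "wx": 0, "wy": -0.01, "wz": 0.02, "jaw": 100},
    {"x": 0.01, "y": -0.01, "z": 0.89, "wx": 0, "wy": -0.01, "wz": 0.02, "jaw": 100},
    {"x": 0.01, "y": -0.01, "z": 0.89, "wx": 0, "wy": -0.01, "wz": 0.02, "jaw": 100},
    {"x": 0.01, "y": -0.01, "z": 0.89, "wx": 0, "wy": -0.01, "wz": 0.02, "jaw": 100},
    {"x": 0.01, "y": -0.01, "z": 0.89, "wx": 0, "wy": -0.01, "wz": 0.02, "jaw": 100},
    {"x": 0, "y": 0, "z": 0, "wx": 0, "wy": 0, "wz": 0, "jaw": 100},
    {"x": 0, "y": 0, "z": 0, "wx": 0, "wy": 0, "wz": 0, "jaw": 100},
  ],
)

```text
time_s: 4.7
ee_pos: [0.4278, -0.2329, 0.0508]
eef_rot: [-3.139, -0.349, 1.562]
force: [-0.6, -0.1, 0.7]
grip_width: 0.094
```

Run:
```python
from h import *
A=now();yaw=np.pi/2-.01;print(A[:3,3],ctrl.get_obs()['eef_rot'])
P2=T([.4286,-.233,.0062],tiltR(.35,yaw)); P=plan(A,P2)
im=snap('wrist','w3'); s,e=blob(im,(100,100,100),(255,255,255),(200,276)); print(s,e)
print('z.015',onz('wrist',e[0][::-1],.015))
```

```text
[ 0.4278 -0.2329  0.0508] [-3.1389 -0.3487  1.5617]
N 3 row {'x': -0.26, 'y': 0.01, 'z': 0.7, 'wx': -0.01, 'wy': 0.01, 'wz': 0.0}
[     0      0    560    420 173052] ((273.2329406738281, 226.4386749267578), (473.8153381347656, 577.0792846679688), 104.3594970703125)
z.015 [ 0.4248 -0.2197  0.015 ]
```

View pics/w3.png

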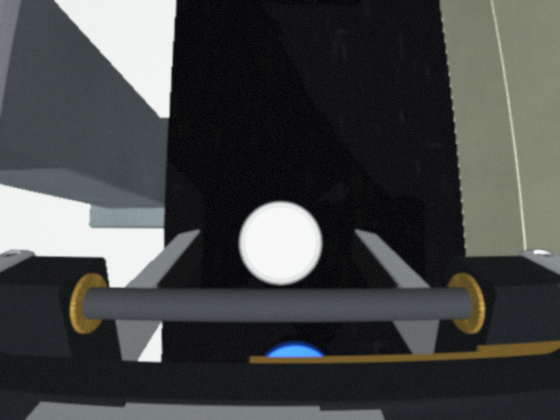

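Run:
```python
from h import *
im=cv2.imread('pics/w3.png'); s,e=blob(im,(120,120,120),(255,255,255),(243,280)); print(s,e)
print('z.015',onz('wrist',e[0][::-1],.015))
```

```text
[ 239  202   83   83 5387] ((280.05181884765625, 242.59632873535156), (81.80432891845703, 82.0438232421875), 17.872211456298828)
z.015 [ 0.4298 -0.2318  0.015 ]
```

carry_out(
  deltas=[
    {"x": -0.22, "y": 0.03, "z": 0.71, "wx": 0, "wy": 0, "wz": 0, "jaw": 100},
    {"x": -0.22, "y": 0.03, "z": 0.71, "wx": 0, "wy": 0, "wz": 0, "jaw": 100},
    {"x": -0.22, "y": 0.03, "z": 0.71, "wx": 0, "wy": 0, "wz": 0, "jaw": 100},
    {"x": 0, "y": 0, "z": 0, "wx": 0, "wy": 0, "wz": 0, "jaw": 40},
    {"x": 0, "y": 0, "z": 0, "wx": 0, "wy": 0, "wz": 0, "jaw": 40},
    {"x": 0, "y": 0, "z": 0, "wx": 0, "wy": 0, "wz": 0, "jaw": 40},
    {"x": 0, "y": 0, "z": 0, "wx": 0, "wy": 0, "wz": 0, "jaw": 40},
    {"x": 0, "y": 0, "z": 0, "wx": 0, "wy": 0, "wz": 0, "jaw": 40},
  ],
  squeeze=12,
)

```text
time_s: 5.42
ee_pos: [0.4303, -0.2307, 0.0073]
eef_rot: [-3.141, -0.347, 1.564]
force: [0.1, 0.3, -0.2]
grip_width: 0.0642
```

carry_out(
  deltas=[
    {"x": 0, "y": 0, "z": 0, "wx": 0, "wy": 0, "wz": 0, "jaw": 40},
    {"x": 0.34, "y": 0, "z": -0.94, "wx": 0, "wy": 0, "wz": 0, "jaw": 40},
    {"x": 0, "y": 0, "z": 0, "wx": 0, "wy": 0, "wz": 0, "jaw": 40},
  ],
)

```text
time_s: 5.67
ee_pos: [0.4309, -0.2311, 0.0288]
eef_rot: [3.14, -0.346, 1.564]
force: [0.5, -0.5, 0.0]
grip_width: 0.0613
```

carry_out(
  deltas=[
    {"x": 0.6, "y": 0, "z": -0.6, "wx": 0, "wy": 0, "wz": 0, "jaw": 40},
    {"x": 0.6, "y": 0, "z": -0.6, "wx": 0, "wy": 0, "wz": 0, "jaw": 40},
    {"x": 0.98, "y": 0.01, "z": -0.4, "wx": 0, "wy": 0, "wz": 0, "jaw": 40},
    {"x": 0.98, "y": 0.01, "z": -0.4, "wx": 0, "wy": 0, "wz": 0, "jaw": 40},
    {"x": 0.98, "y": 0.01, "z": -0.4, "wx": 0, "wy": 0, "wz": 0, "jaw": 40},
    {"x": 0.98, "y": 0.01, "z": 0, "wx": 0, "wy": 0, "wz": 0, "jaw": 40},
    {"x": 0.98, "y": 0.01, "z": 0, "wx": 0, "wy": 0, "wz": 0, "jaw": 40},
    {"x": 0.98, "y": 0.01, "z": 0, "wx": 0, "wy": 0, "wz": 0, "jaw": 40},
    {"x": 0.98, "y": 0.01, "z": 0, "wx": 0, "wy": 0, "wz": 0, "jaw": 40},
    {"x": 0.98, "y": 0.01, "z": 0, "wx": 0, "wy": 0, "wz": 0, "jaw": 40},
    {"x": 0.98, "y": 0.01, "z": 0, "wx": 0, "wy": 0, "wz": 0, "jaw": 40},
    {"x": 0.98, "y": 0.01, "z": 0, "wx": 0, "wy": 0, "wz": 0, "jaw": 40},
  ],
)

```text
time_s: 6.67
ee_pos: [0.4334, -0.039, 0.1466]
eef_rot: [-3.14, -0.348, 1.563]
force: [0.3, 0.0, -0.8]
grip_width: 0.0616
```

carry_out(
  deltas=[
    {"x": 0, "y": 0, "z": 0, "wx": 0, "wy": 0, "wz": 0, "jaw": 40},
  ],
)

```text
time_s: 6.75
ee_pos: [0.4337, -0.0379, 0.1474]
eef_rot: [3.141, -0.348, 1.566]
force: [-1.2, -0.6, 1.7]
grip_width: 0.0618
```

Run:
```python
from h import *
A=now();o=ctrl.get_obs();print(A[:3,3],o['eef_rot'],o['force'],o['time_s'],o['grip_width'])
snap('wrist','w4')
for l in ['stage']:
    for d in ctrl.mark_of('wrist',l): print(l,d['conf'],d['position'],onz('wrist',d['position'],.056))
```

```text
[ 0.4337 -0.0379  0.1474] [ 3.1413 -0.3478  1.5659] [-1.1534 -0.6457  1.7185] 6.75 0.06177920784217037
stage 0.76 [148.1, 282.6] [0.4387 0.0521 0.056 ]
```

View pics/w4.png

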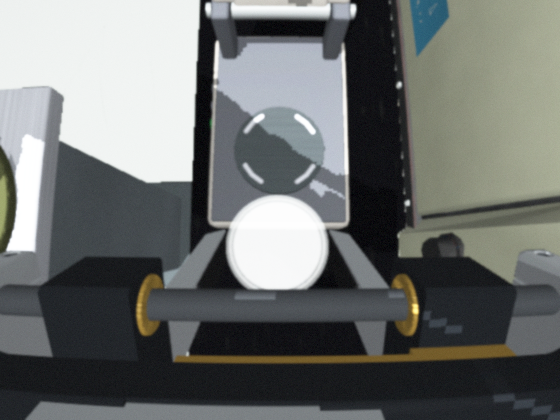

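Run:
```python
from h import *
from scipy.optimize import least_squares
im=cv2.imread('pics/w4.png'); g=cv2.cvtColor(im,cv2.COLOR_BGR2GRAY)
m=(g>200).astype(np.uint8); m[:105]=0;m[190:]=0;m[:,:238]=0;m[:,325:]=0
n,l,s,c=cv2.connectedComponentsWithStats(m); 
pts=[]
for k in range(1,n):
    if s[k][4]<20: continue
    w=onz('wrist',c[k][::-1],.060); print(s[k],c[k],w)
    for rr,cc in np.argwhere(l==k): pts.append(onz('wrist',(rr,cc),.060)[:2])
pts=np.array(pts)
f=least_squares(lambda q:np.hypot(*(pts-q[:2]).T)-q[2],[.4387,.0521,.0365],loss='soft_l1',f_scale=.002); print(f.x,np.std(f.fun))
# base edges, white rim
a=im[20:240,190:370]; cv2.imwrite('pics/w4c.png',cv2.resize(a,None,fx=2.7,fy=2.7,interpolation=cv2.INTER_CUBIC))
# dish as seen
m,e=blob(im,(170,170,170),(255,255,255),(240,280)); print(m,e, onz('wrist',e[0][::-1],.1474+.009))
```

```text
[245 114  20  17  96] [255.8438 120.125 ] [0.4131 0.0788 0.06  ]
[294 114  22  21 165] [305.    123.303] [0.4603 0.0754 0.06  ]
[245 165  17  17  50] [252.14 173.42] [0.4098 0.0264 0.06  ]
[297 165  17  17  56] [305.3393 174.0357] [0.4597 0.0255 0.06  ]
[0.4351 0.0511 0.0359] 0.001418306019369898
[  213    41   135   248 17194] ((279.2610168457031, 154.51832580566406), (140.02664184570312, 264.3935546875), 179.9772186279297) [0.4345 0.0154 0.1564]
```

View pics/w4c.png

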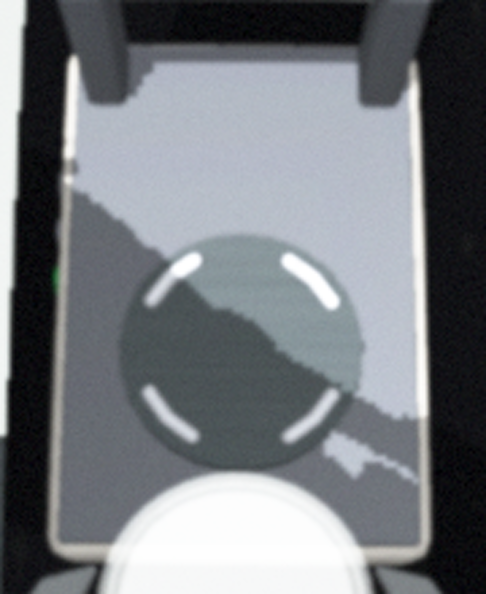

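Run:
```python
from h import *
im=cv2.imread('pics/w4.png')
f=lambda x,y,z:onz('wrist',(20+y/2.7,190+x/2.7),z)
L=np.array([f(173,278,.06),f(312,281,.06),f(171,415,.06),f(313,417,.06)]);print(L, L.mean(0))
for a,b in [(0,1),(2,3)]: d=L[b]-L[a];print(np.arctan2(d[1],d[0]),np.linalg.norm(d))
for a,b in [(2,0),(3,1)]: d=L[b]-L[a];print(np.arctan2(d[1],d[0])-np.pi/2,np.linalg.norm(d))
for p in [(55,548),(425,548),(72,60),(413,60)]: print(f(*p,.051))
m,e=blob(im,(150,150,150),(255,255,255),(100,120)) if 0 else (0,0)
g=cv2.cvtColor(im,cv2.COLOR_BGR2GRAY); mm=(g>235).astype(np.uint8); mm[:185]=0; mm[285:]=0; mm[:,:215]=0; mm[:,340:]=0
cs,_=cv2.findContours(mm,cv2.RETR_EXTERNAL,cv2.CHAIN_APPROX_NONE); c=max(cs,key=len); e=cv2.minEnclosingCircle(c); print(e,cv2.boundingRect(c))
print(onz('wrist',e[0][::-1],.1474+.009))
print(f(120,353,.056),f(363,353,.056),f(241,234,.056),f(241,470,.056))
A=now();yaw=np.pi/2
```

```text
[[0.4114 0.076  0.06  ]
 [0.4608 0.0746 0.06  ]
 [0.411  0.0261 0.06  ]
 [0.4602 0.0251 0.06  ]] [0.4359 0.0505 0.06  ]
-0.02737948648713098 0.04946662874504614
-0.019276395996430398 0.04928161284644427
-0.008013217862455901 0.04991137416884048
-0.011626031432459438 0.049508828982945674
[ 0.3696 -0.0193  0.051 ]
[ 0.4999 -0.02    0.051 ]
[0.3708 0.1696 0.051 ]
[0.5029 0.169  0.051 ]
((276.8086242675781, 240.72344970703125), 48.186553955078125) (232, 197, 91, 88)
[ 0.4327 -0.0374  0.1564]
[0.3923 0.0497 0.056 ] [0.4789 0.0493 0.056 ] [0.4357 0.0944 0.056 ] [0.4352 0.0073 0.056 ]
```

Run:
```python
from h import *
A=now();yaw=np.pi/2-.012
P1=T([.4366,.051,.085],tiltR(.35,yaw)); plan(A,P1,.9)
plan(P1,T([.4366,.051,.0645],tiltR(.35,yaw)),.4)
```

```text
N 5 row {'x': 0.64, 'y': 0.02, 'z': 0.89, 'wx': -0.01, 'wy': 0.01, 'wz': 0.01}
N 3 row {'x': -0.12, 'y': -0.0, 'z': 0.32, 'wx': 0.0, 'wy': 0.0, 'wz': 0.0}
```

carry_out(
  deltas=[
    {"x": 0.64, "y": 0.02, "z": 0.89, "wx": 0, "wy": 0.01, "wz": 0.02, "jaw": 40},
    {"x": 0.64, "y": 0.02, "z": 0.89, "wx": 0, "wy": 0.01, "wz": 0.02, "jaw": 40},
    {"x": 0.64, "y": 0.02, "z": 0.89, "wx": 0, "wy": 0.01, "wz": 0.01, "jaw": 40},
    {"x": 0.64, "y": 0.02, "z": 0.89, "wx": 0, "wy": 0.01, "wz": 0.01, "jaw": 40},
    {"x": 0.64, "y": 0.02, "z": 0.89, "wx": 0, "wy": 0.01, "wz": 0.01, "jaw": 40},
    {"x": 0, "y": 0, "z": 0, "wx": 0, "wy": 0, "wz": 0, "jaw": 40},
    {"x": 0, "y": 0, "z": 0, "wx": 0, "wy": 0, "wz": 0, "jaw": 40},
  ],
)

```text
time_s: 7.43
ee_pos: [0.4359, 0.0503, 0.0842]
eef_rot: [-3.136, -0.352, 1.558]
force: [-0.2, 0.3, 0.6]
grip_width: 0.0617
```

Run:
```python
from h import *
A=now();yaw=np.pi/2-.012;o=ctrl.get_obs();print(A[:3,3],o['eef_rot'],o['force'])
plan(A,T([.4366,.051,.0645],tiltR(.35,yaw)),.4)
snap('wrist','w5');snap('side','s5')
a=cv2.imread('pics/side5.png') if 0 else cv2.imread('pics/s5.png')[90:260,190:320]; cv2.imwrite('pics/s5c.png',cv2.resize(a,None,fx=3.4,fy=3.4,interpolation=cv2.INTER_CUBIC))
```

```text
[0.4359 0.0503 0.0842] [-3.1365 -0.352   1.5577] [-0.2068  0.3249  0.6221]
N 3 row {'x': -0.1, 'y': 0.01, 'z': 0.31, 'wx': -0.02, 'wy': -0.01, 'wz': -0.0}
```

View pics/w5.png

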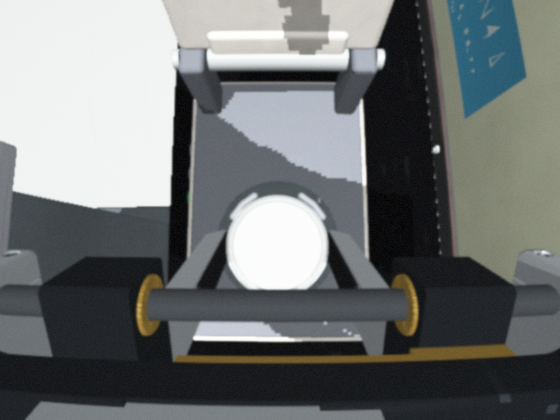

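View pics/s5c.png

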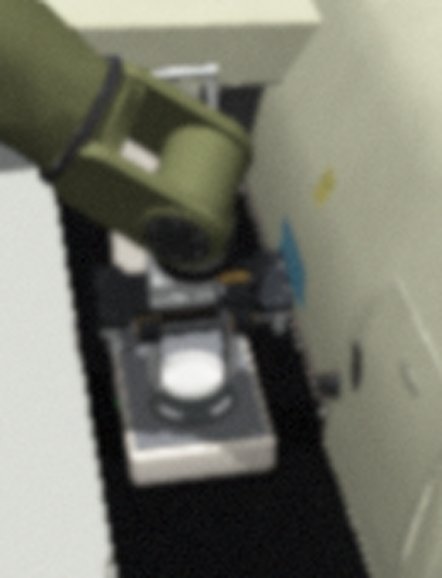

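carry_out(
  deltas=[
    {"x": -0.1, "y": 0.01, "z": 0.31, "wx": -0.02, "wy": -0.01, "wz": 0, "jaw": 40},
    {"x": -0.1, "y": 0.01, "z": 0.31, "wx": -0.02, "wy": -0.01, "wz": 0, "jaw": 40},
    {"x": -0.1, "y": 0.01, "z": 0.31, "wx": -0.02, "wy": -0.01, "wz": 0, "jaw": 40},
    {"x": 0, "y": 0, "z": 0, "wx": 0, "wy": 0, "wz": 0, "jaw": 40},
    {"x": 0, "y": 0, "z": 0, "wx": 0, "wy": 0, "wz": 0, "jaw": 40},
  ],
)

```text
time_s: 7.95
ee_pos: [0.4365, 0.0514, 0.0649]
eef_rot: [3.141, -0.35, 1.557]
force: [-0.8, -0.2, -0.2]
grip_width: 0.0621
```

Run:
```python
from h import *
A=now();o=ctrl.get_obs();print(A[:3,3],o['eef_rot'],o['force'])
im=snap('wrist','w6')[150:330,150:400]; cv2.imwrite('pics/w6c.png',cv2.resize(im,None,fx=3,fy=3,interpolation=cv2.INTER_CUBIC))
```

```text
[0.4365 0.0514 0.0649] [ 3.1414 -0.3497  1.5568] [-0.7957 -0.1762 -0.21  ]
```

View pics/w6c.png

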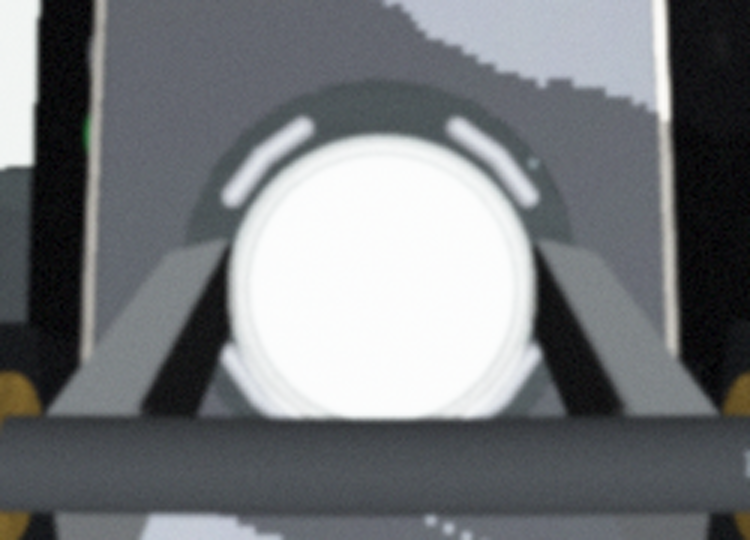

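carry_out(
  deltas=[
    {"x": -0.02, "y": 0, "z": 0.05, "wx": 0, "wy": 0, "wz": 0, "jaw": 40},
    {"x": 0, "y": 0, "z": 0, "wx": 0, "wy": 0, "wz": 0, "jaw": 40},
    {"x": 0, "y": 0, "z": 0, "wx": 0, "wy": 0, "wz": 0, "jaw": 40},
  ],
)

```text
time_s: 8.25
ee_pos: [0.4368, 0.0514, 0.0643]
eef_rot: [3.14, -0.35, 1.558]
force: [-0.2, -0.7, -0.5]
grip_width: 0.0616
```

carry_out(
  deltas=[
    {"x": -0.02, "y": 0, "z": 0.05, "wx": 0, "wy": 0, "wz": 0, "jaw": 40},
    {"x": 0, "y": 0, "z": 0, "wx": 0, "wy": 0, "wz": 0, "jaw": 40},
    {"x": 0, "y": 0, "z": 0, "wx": 0, "wy": 0, "wz": 0, "jaw": 40},
  ],
)

```text
time_s: 8.5
ee_pos: [0.4368, 0.0514, 0.0632]
eef_rot: [3.14, -0.35, 1.557]
force: [0.9, 0.6, 0.1]
grip_width: 0.0618
```

carry_out(
  deltas=[
    {"x": -0.01, "y": 0, "z": 0.03, "wx": 0, "wy": 0, "wz": 0, "jaw": 40},
    {"x": 0, "y": 0, "z": 0, "wx": 0, "wy": 0, "wz": 0, "jaw": 40},
    {"x": 0, "y": 0, "z": 0, "wx": 0, "wy": 0, "wz": 0, "jaw": 72},
    {"x": 0, "y": 0, "z": 0, "wx": 0, "wy": 0, "wz": 0, "jaw": 80},
    {"x": 0, "y": 0, "z": 0, "wx": 0, "wy": 0, "wz": 0, "jaw": 90},
    {"x": 0, "y": 0, "z": 0, "wx": 0, "wy": 0, "wz": 0, "jaw": 90},
  ],
)

```text
time_s: 9.0
ee_pos: [0.4366, 0.0514, 0.0624]
eef_rot: [3.141, -0.35, 1.557]
force: [-0.3, 0.5, 0.4]
grip_width: 0.0831
```

Run:
```python
from h import *
A=now();o=ctrl.get_obs();print(A[:3,3],o['eef_rot'],o['force'],o['grip_width'])
im=snap('wrist','w7')[150:330,150:400]; cv2.imwrite('pics/w7c.png',cv2.resize(im,None,fx=3,fy=3,interpolation=cv2.INTER_CUBIC))
```

```text
[0.4366 0.0514 0.0624] [ 3.1406 -0.3496  1.5573] [-0.261   0.4767  0.3571] 0.08309353583303469
```

View pics/w7c.png

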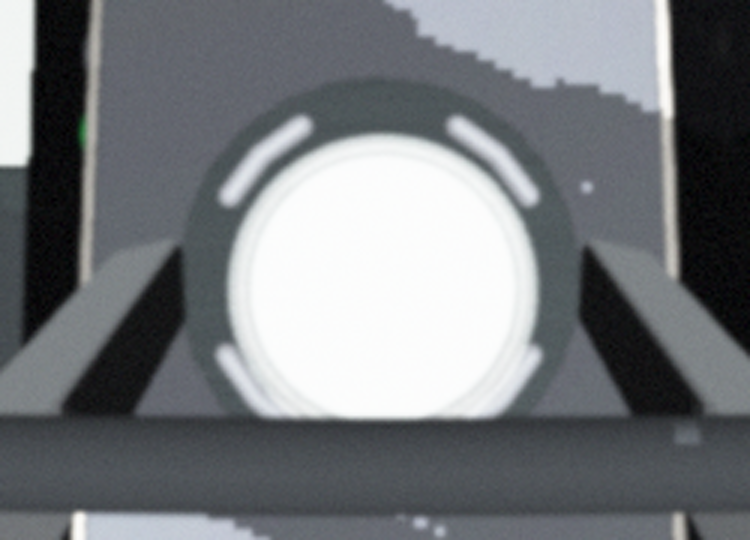

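carry_out(
  deltas=[
    {"x": 0, "y": 0, "z": -0.5, "wx": 0, "wy": 0, "wz": 0, "jaw": 90},
    {"x": 0, "y": 0, "z": -1, "wx": 0, "wy": 0, "wz": 0, "jaw": 90},
    {"x": 0, "y": 0, "z": -1, "wx": 0, "wy": 0, "wz": 0, "jaw": 90},
    {"x": 0, "y": 0, "z": -1, "wx": 0, "wy": 0, "wz": 0, "jaw": 90},
    {"x": 0, "y": 0, "z": -1, "wx": 0, "wy": 0, "wz": 0, "jaw": 90},
    {"x": 0, "y": 0, "z": -1, "wx": 0, "wy": 0, "wz": 0, "jaw": 90},
    {"x": 0, "y": 0, "z": -1, "wx": 0, "wy": 0, "wz": 0, "jaw": 90},
    {"x": 0, "y": 0, "z": -1, "wx": 0, "wy": 0, "wz": 0, "jaw": 90},
  ],
)

```text
time_s: 9.72
ee_pos: [0.4356, -0.0005, 0.2051]
eef_rot: [3.14, -0.349, 1.557]
force: [-0.1, 0.5, -1.0]
grip_width: 0.0843
```

Run:
```python
from h import *
A=now();o=ctrl.get_obs();print(A[:3,3],o['eef_rot'],o['qpos'],o['time_s'])
W1=T([.42,-.01,.40],tiltR(0.1,2.3)); W2=T([.436,.2,.41],tiltR(0,np.pi-.012))
for a,b in [(A,W1),(W1,W2)]:
    P=plan(a,b,.95); print([p[:3,3].round(3).tolist() for p in P[::3]])
im=snap('top','t7')[140:280,160:440]; cv2.imwrite('pics/t7c.png',cv2.resize(im,None,fx=2.85,fy=2.85,interpolation=cv2.INTER_CUBIC))
im=snap('wrist','w8')
```

```text
[ 0.4356 -0.0005  0.2051] [ 3.14   -0.3491  1.5573] [-0.2939  0.077   1.8263  0.3441  1.3503 -0.375 ] 9.7167
N 11 row {'x': 0.19, 'y': -0.05, 'z': -0.87, 'wx': 0.19, 'wy': -0.27, 'wz': -0.83}
[[0.436, -0.0, 0.205], [0.432, -0.007, 0.258], [0.428, -0.01, 0.311], [0.424, -0.011, 0.365]]
N 11 row {'x': 0.37, 'y': 0.91, 'z': -0.02, 'wx': 0.05, 'wy': -0.11, 'wz': -0.94}
[[0.42, -0.01, 0.4], [0.442, 0.045, 0.403], [0.451, 0.103, 0.406], [0.446, 0.162, 0.409]]
```

View pics/w8.png

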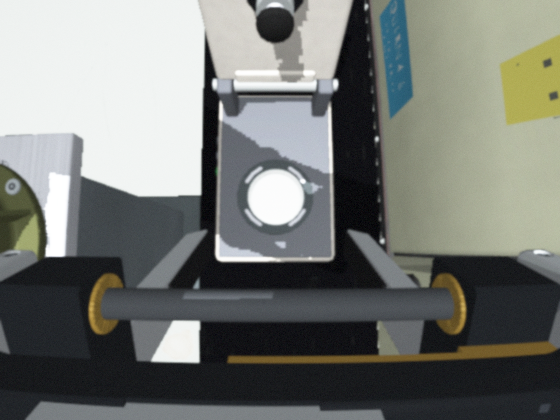

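carry_out(
  deltas=[
    {"x": 0.19, "y": -0.05, "z": -0.87, "wx": 0.19, "wy": -0.27, "wz": -0.83, "jaw": 90},
    {"x": 0.19, "y": -0.05, "z": -0.87, "wx": 0.19, "wy": -0.27, "wz": -0.83, "jaw": 90},
    {"x": 0.19, "y": -0.05, "z": -0.87, "wx": 0.19, "wy": -0.27, "wz": -0.83, "jaw": 90},
    {"x": 0.19, "y": -0.05, "z": -0.87, "wx": 0.19, "wy": -0.27, "wz": -0.83, "jaw": 90},
    {"x": 0.19, "y": -0.05, "z": -0.87, "wx": 0.19, "wy": -0.27, "wz": -0.83, "jaw": 90},
    {"x": 0.19, "y": -0.05, "z": -0.87, "wx": 0.19, "wy": -0.27, "wz": -0.83, "jaw": 90},
    {"x": 0.19, "y": -0.05, "z": -0.87, "wx": 0.19, "wy": -0.27, "wz": -0.83, "jaw": 90},
    {"x": 0.19, "y": -0.05, "z": -0.87, "wx": 0.19, "wy": -0.27, "wz": -0.83, "jaw": 90},
    {"x": 0.19, "y": -0.05, "z": -0.87, "wx": 0.19, "wy": -0.27, "wz": -0.83, "jaw": 90},
    {"x": 0.19, "y": -0.05, "z": -0.87, "wx": 0.19, "wy": -0.27, "wz": -0.83, "jaw": 90},
    {"x": 0.19, "y": -0.05, "z": -0.87, "wx": 0.19, "wy": -0.27, "wz": -0.83, "jaw": 90},
  ],
)

```text
time_s: 10.73
ee_pos: [0.4208, -0.0092, 0.3989]
eef_rot: [-3.141, -0.099, 2.307]
force: [-0.2, 0.4, 0.6]
grip_width: 0.0846
```

carry_out(
  deltas=[
    {"x": 0.37, "y": 0.91, "z": -0.02, "wx": 0.05, "wy": -0.11, "wz": -0.94, "jaw": 75},
    {"x": 0.37, "y": 0.91, "z": -0.02, "wx": 0.05, "wy": -0.11, "wz": -0.94, "jaw": 75},
    {"x": 0.37, "y": 0.91, "z": -0.02, "wx": 0.05, "wy": -0.11, "wz": -0.94, "jaw": 75},
    {"x": 0.37, "y": 0.91, "z": -0.02, "wx": 0.05, "wy": -0.11, "wz": -0.94, "jaw": 75},
    {"x": 0.37, "y": 0.91, "z": -0.02, "wx": 0.05, "wy": -0.11, "wz": -0.94, "jaw": 75},
    {"x": 0.37, "y": 0.91, "z": -0.02, "wx": 0.05, "wy": -0.11, "wz": -0.94, "jaw": 75},
    {"x": 0.37, "y": 0.91, "z": -0.02, "wx": 0.05, "wy": -0.11, "wz": -0.94, "jaw": 75},
    {"x": 0.37, "y": 0.91, "z": -0.02, "wx": 0.05, "wy": -0.11, "wz": -0.94, "jaw": 75},
    {"x": 0.37, "y": 0.91, "z": -0.02, "wx": 0.05, "wy": -0.11, "wz": -0.94, "jaw": 75},
    {"x": 0.37, "y": 0.91, "z": -0.02, "wx": 0.05, "wy": -0.11, "wz": -0.94, "jaw": 75},
    {"x": 0.37, "y": 0.91, "z": -0.02, "wx": 0.05, "wy": -0.11, "wz": -0.94, "jaw": 75},
    {"x": 0, "y": 0, "z": 0, "wx": 0, "wy": 0, "wz": 0, "jaw": 75},
  ],
)

```text
time_s: 11.73
ee_pos: [0.436, 0.2023, 0.408]
eef_rot: [-3.138, 0.002, 3.139]
force: [-0.4, -0.5, 0.6]
grip_width: 0.0705
```

Run:
```python
from h import *
A=now();o=ctrl.get_obs();print(A[:3,3],o['eef_rot'],o['qpos'],o['time_s'],o['force'])
im=snap('wrist','w9'); print(cam('wrist')['origin'],cam('wrist')['attitude'])
for d in ctrl.mark_of('wrist','bar'): print(d, onz('wrist',d['position'],.33))
im=snap('side','s9')
```

```text
[0.436  0.2023 0.408 ] [-3.1383  0.0018  3.1394] [ 0.3603  0.0735  1.3296 -0.0037  1.7381 -1.209 ] 11.7333 [-0.3724 -0.4658  0.6474]
[0.3701 0.2026 0.587 ] [2.911  0.0032 1.5649]
{'position': [220.0, 286.9], 'conf': 0.62} [0.4422 0.2093 0.33  ]
```

View pics/w9.png

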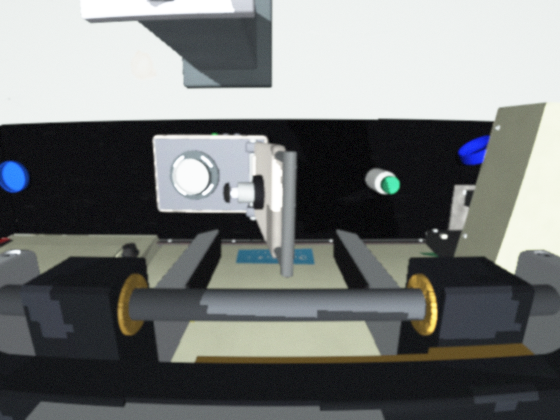

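View pics/s9.png

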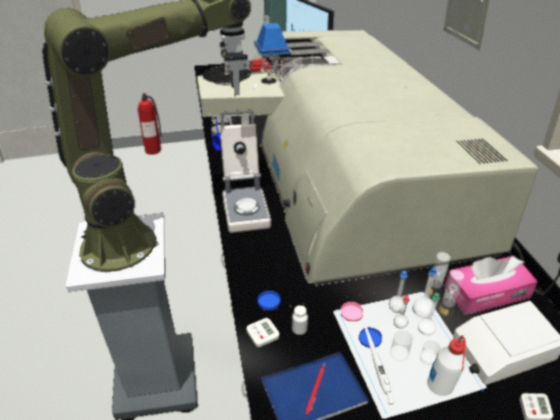

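Run:
```python
from h import *
a=onz('wrist',(153,290),.33);b=onz('wrist',(276,287.3),.33); print(a,b,(a+b)/2,np.linalg.norm(b-a),np.arctan2(b[1]-a[1],b[0]-a[0]))
A=now(); C=[.438,.2095,.33-.0188]
plan(A,T(C,tiltR(0,np.pi-.012)),.9)
```

```text
[0.3841 0.2115 0.33  ] [0.4963 0.2091 0.33  ] [0.4402 0.2103 0.33  ] 0.11224127990583647 -0.021827327611202235
N 6 row {'x': -0.01, 'y': 0.08, 'z': 0.81, 'wx': -0.01, 'wy': 0.0, 'wz': 0.0}
```

carry_out(
  deltas=[
    {"x": -0.02, "y": 0.07, "z": 0.81, "wx": 0, "wy": 0, "wz": 0.03, "jaw": 75},
    {"x": -0.02, "y": 0.07, "z": 0.81, "wx": 0, "wy": 0, "wz": 0.03, "jaw": 75},
    {"x": -0.02, "y": 0.07, "z": 0.81, "wx": 0, "wy": 0, "wz": 0.03, "jaw": 75},
    {"x": -0.02, "y": 0.07, "z": 0.81, "wx": 0, "wy": 0, "wz": 0.03, "jaw": 75},
    {"x": -0.02, "y": 0.07, "z": 0.81, "wx": 0, "wy": 0, "wz": 0.03, "jaw": 75},
    {"x": -0.02, "y": 0.07, "z": 0.81, "wx": 0, "wy": 0, "wz": 0.03, "jaw": 75},
    {"x": 0, "y": 0, "z": 0, "wx": 0, "wy": 0, "wz": 0, "jaw": 40},
    {"x": 0, "y": 0, "z": 0, "wx": 0, "wy": 0, "wz": 0, "jaw": 30},
  ],
  squeeze=15,
)

```text
time_s: 12.55
ee_pos: [0.4398, 0.2073, 0.3112]
eef_rot: [-3.138, 0.001, 3.116]
force: [-0.6, -0.0, 0.9]
grip_width: 0.0604
```

Run:
```python
from h import *
A=now();o=ctrl.get_obs();print(A[:3,3],o['eef_rot'],o['grip_width'],o['force'])
im=snap('wrist','w10')
```

```text
[0.4398 0.2073 0.3112] [-3.138   0.0011  3.1164] 0.06044930597011647 [-0.6114 -0.0292  0.9301]
```

View pics/w10.png

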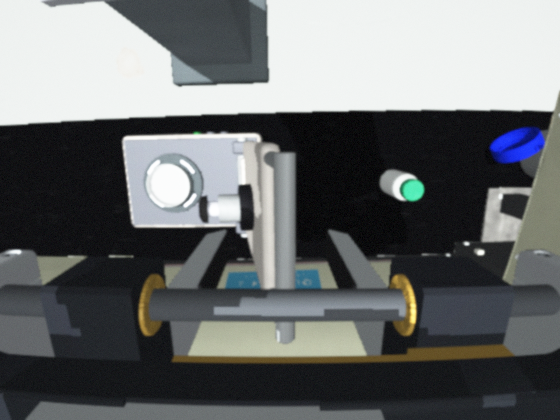

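carry_out(
  deltas=[
    {"x": 0, "y": 0.16, "z": 0, "wx": 0, "wy": 0, "wz": -0.12, "jaw": 45},
    {"x": 0, "y": 0, "z": 0, "wx": 0, "wy": 0, "wz": 0, "jaw": 30},
    {"x": 0, "y": 0, "z": 0, "wx": 0, "wy": 0, "wz": 0, "jaw": 20},
    {"x": 0, "y": 0, "z": 0, "wx": 0, "wy": 0, "wz": 0, "jaw": 5},
    {"x": 0, "y": 0, "z": 0, "wx": 0, "wy": 0, "wz": 0, "jaw": 5},
    {"x": 0, "y": 0, "z": 0, "wx": 0, "wy": 0, "wz": 0, "jaw": 5},
    {"x": 0, "y": 0, "z": 0, "wx": 0, "wy": 0, "wz": 0, "jaw": 5},
    {"x": 0, "y": 0, "z": 0, "wx": 0, "wy": 0, "wz": 0, "jaw": 5},
  ],
  squeeze=15,
)

```text
time_s: 13.27
ee_pos: [0.4398, 0.2113, 0.3114]
eef_rot: [-3.139, 0.002, 3.128]
force: [0.4, 1.9, 1.1]
grip_width: 0.0113
```

Run:
```python
from h import *
o=ctrl.get_obs(); print(o['ee_pos'],o['force'])
ps=np.linspace(1.794,.29,25); y=.1603-.2301*np.cos(ps); z=.105+.2301*np.sin(ps)-.0188
for i in range(24): print(round((y[i+1]-y[i])/.02,2), round(-(z[i+1]-z[i])/.02,2), y[i+1].round(4),z[i+1].round(4))
```

```text
[0.4398 0.2113 0.3114] [0.4075 1.9138 1.1135]
-0.71 -0.14 0.1971 0.3133
-0.71 -0.09 0.1828 0.3152
-0.72 -0.05 0.1684 0.3162
-0.72 -0.0 0.154 0.3162
-0.72 0.04 0.1396 0.3154
-0.72 0.09 0.1253 0.3136
-0.71 0.13 0.1111 0.311
-0.7 0.18 0.0971 0.3075
-0.69 0.22 0.0834 0.3031
-0.67 0.26 0.07 0.2978
-0.65 0.3 0.0569 0.2918
-0.63 0.34 0.0442 0.2849
-0.61 0.38 0.032 0.2772
-0.59 0.42 0.0203 0.2688
-0.56 0.46 0.0091 0.2597
-0.53 0.49 -0.0014 0.2499
-0.5 0.52 -0.0114 0.2394
-0.46 0.55 -0.0206 0.2284
-0.43 0.58 -0.0292 0.2168
-0.39 0.61 -0.037 0.2046
-0.35 0.63 -0.044 0.192
-0.31 0.65 -0.0502 0.179
-0.27 0.67 -0.0556 0.1657
-0.23 0.68 -0.0602 0.152
```

carry_out(
  deltas=[
    {"x": 0, "y": -0.35, "z": -0.07, "wx": 0, "wy": 0, "wz": 0, "jaw": 5},
    {"x": 0, "y": -0.36, "z": -0.07, "wx": 0, "wy": 0, "wz": 0, "jaw": 5},
    {"x": 0, "y": -0.71, "z": -0.09, "wx": 0, "wy": 0, "wz": 0, "jaw": 5},
    {"x": 0, "y": -0.72, "z": -0.05, "wx": 0, "wy": 0, "wz": 0, "jaw": 5},
    {"x": 0, "y": -0.72, "z": 0, "wx": 0, "wy": 0, "wz": 0, "jaw": 5},
    {"x": 0, "y": -0.72, "z": 0.04, "wx": 0, "wy": 0, "wz": 0, "jaw": 5},
    {"x": 0, "y": -0.72, "z": 0.09, "wx": 0, "wy": 0, "wz": 0, "jaw": 5},
    {"x": 0, "y": -0.71, "z": 0.13, "wx": 0, "wy": 0, "wz": 0, "jaw": 5},
  ],
  squeeze=25,
)

```text
time_s: 13.93
ee_pos: [0.4384, 0.1108, 0.3125]
eef_rot: [-3.14, 0.003, 3.128]
force: [-0.4, 4.9, 2.1]
grip_width: 0.0112
```

carry_out(
  deltas=[
    {"x": 0, "y": -0.7, "z": 0.18, "wx": 0, "wy": 0, "wz": 0, "jaw": 5},
    {"x": 0, "y": -0.69, "z": 0.22, "wx": 0, "wy": 0, "wz": 0, "jaw": 5},
    {"x": 0, "y": -0.67, "z": 0.26, "wx": 0, "wy": 0, "wz": 0, "jaw": 5},
    {"x": 0, "y": -0.65, "z": 0.3, "wx": 0, "wy": 0, "wz": 0, "jaw": 5},
    {"x": 0, "y": -0.63, "z": 0.34, "wx": 0, "wy": 0, "wz": 0, "jaw": 5},
    {"x": 0, "y": -0.61, "z": 0.38, "wx": 0, "wy": 0, "wz": 0, "jaw": 5},
    {"x": 0, "y": -0.59, "z": 0.42, "wx": 0, "wy": 0, "wz": 0, "jaw": 5},
    {"x": 0, "y": -0.56, "z": 0.46, "wx": 0, "wy": 0, "wz": 0, "jaw": 5},
  ],
)

```text
time_s: 14.6
ee_pos: [0.4368, 0.0088, 0.2608]
eef_rot: [-3.14, 0.002, 3.128]
force: [-1.3, 4.7, -2.1]
grip_width: 0.0112
```

Run:
```python
from h import *
o=ctrl.get_obs(); print(o['ee_pos'],o['eef_rot'],o['force'],o['moment'])
snap('wrist','w11');im=snap('side','s11')[80:260,180:320];cv2.imwrite('pics/s11c.png',cv2.resize(im,None,fx=3.3,fy=3.3,interpolation=cv2.INTER_CUBIC))
```

```text
[0.4368 0.0088 0.2608] [-3.1398  0.0019  3.1278] [-1.2657  4.7096 -2.1153] [ 1.3532 -0.032  -0.0185]
```

View pics/w11.png

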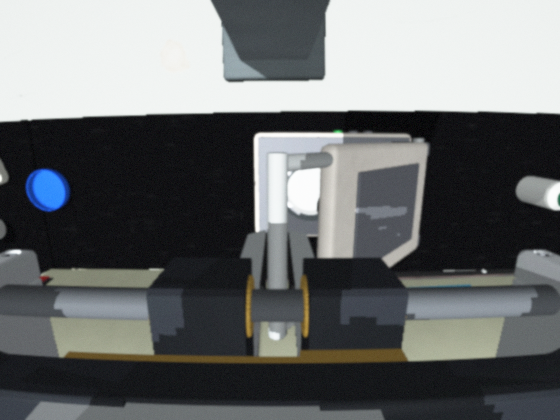

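View pics/s11c.png

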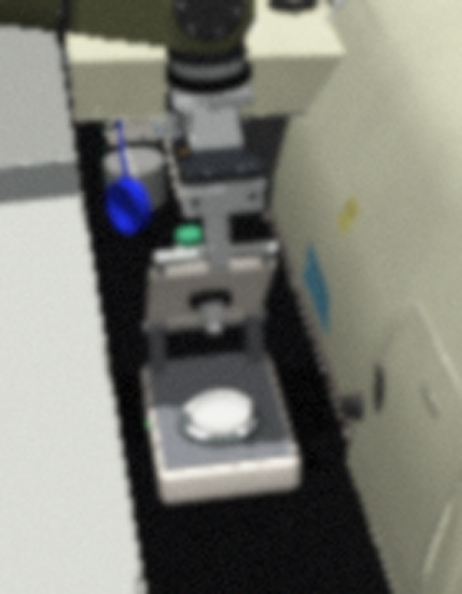

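carry_out(
  deltas=[
    {"x": 0, "y": -0.53, "z": 0.49, "wx": 0, "wy": 0, "wz": 0, "jaw": 5},
    {"x": 0, "y": -0.5, "z": 0.52, "wx": 0, "wy": 0, "wz": 0, "jaw": 5},
    {"x": 0, "y": -0.46, "z": 0.55, "wx": 0, "wy": 0, "wz": 0, "jaw": 5},
    {"x": 0, "y": -0.43, "z": 0.58, "wx": 0, "wy": 0, "wz": 0, "jaw": 5},
    {"x": 0, "y": -0.39, "z": 0.61, "wx": 0, "wy": 0, "wz": 0, "jaw": 5},
    {"x": 0, "y": -0.35, "z": 0.63, "wx": 0, "wy": 0, "wz": 0, "jaw": 5},
    {"x": 0, "y": -0.31, "z": 0.65, "wx": 0, "wy": 0, "wz": 0, "jaw": 5},
    {"x": 0, "y": 0, "z": 0, "wx": 0, "wy": 0, "wz": 0, "jaw": 5},
  ],
)

```text
time_s: 15.37
ee_pos: [0.4357, -0.0502, 0.1788]
eef_rot: [-3.14, -0.001, 3.127]
force: [0.2, 7.1, -7.8]
grip_width: 0.0113
```

Run:
```python
from h import *
o=ctrl.get_obs(); print(o['ee_pos'],o['eef_rot'],o['force'],o['moment'])
snap('wrist','w12');im=snap('side','s12')[150:260,200:300];cv2.imwrite('pics/s12c.png',cv2.resize(im,None,fx=5,fy=5,interpolation=cv2.INTER_CUBIC))
snap('wrist','w12')
```

```text
[ 0.4357 -0.0502  0.1788] [-3.1403 -0.0007  3.1273] [ 0.1542  7.0993 -7.8017] [ 1.3879 -0.203  -0.0271]
```

View pics/w12.png

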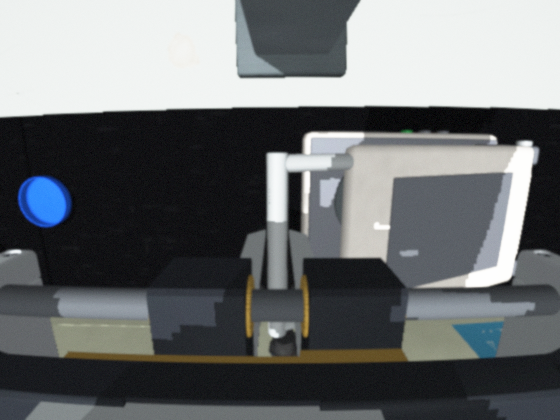

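View pics/s12c.png

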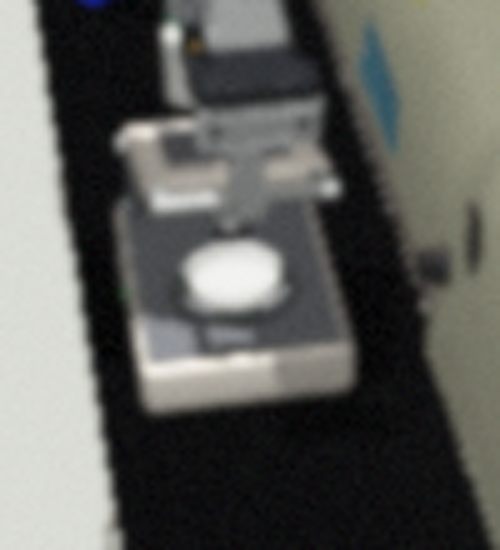

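carry_out(
  deltas=[
    {"x": 0, "y": -0.06, "z": 0.28, "wx": 0, "wy": 0, "wz": 0, "jaw": 5},
    {"x": 0, "y": -0.06, "z": 0.28, "wx": 0, "wy": 0, "wz": 0, "jaw": 5},
    {"x": 0, "y": -0.06, "z": 0.28, "wx": 0, "wy": 0, "wz": 0, "jaw": 5},
  ],
)

```text
time_s: 15.77
ee_pos: [0.4361, -0.0551, 0.1646]
eef_rot: [-3.136, 0.001, 3.128]
force: [-10.1, -12.6, 6.9]
grip_width: 0.0114
```

carry_out(
  deltas=[
    {"x": 0, "y": 0, "z": 0, "wx": 0, "wy": 0, "wz": 0, "jaw": 5},
  ],
)

```text
time_s: 15.85
ee_pos: [0.436, -0.0554, 0.1639]
eef_rot: [-3.136, 0.001, 3.128]
force: [-5.2, -10.5, -2.0]
grip_width: 0.0113
```

Run:
```python
from h import *
o=ctrl.get_obs(); print(o['ee_pos'],o['eef_rot'],o['force'],o['moment'])
snap('wrist','w13');im=snap('side','s13')[150:260,200:300];cv2.imwrite('pics/s13c.png',cv2.resize(im,None,fx=5,fy=5,interpolation=cv2.INTER_CUBIC))
o=ctrl.get_obs(); print(o['ee_pos'],o['eef_rot'],o['force'],o['moment'])
```

```text
[ 0.436  -0.0554  0.1639] [-3.1357  0.0006  3.1277] [ -5.2222 -10.4749  -2.0168] [-2.0268  0.7979 -0.0552]
[ 0.436  -0.0553  0.1642] [-3.1359  0.0005  3.1275] [ -5.5489 -11.4009  -1.8673] [-1.9046  0.8295 -0.0664]
```

View pics/w13.png

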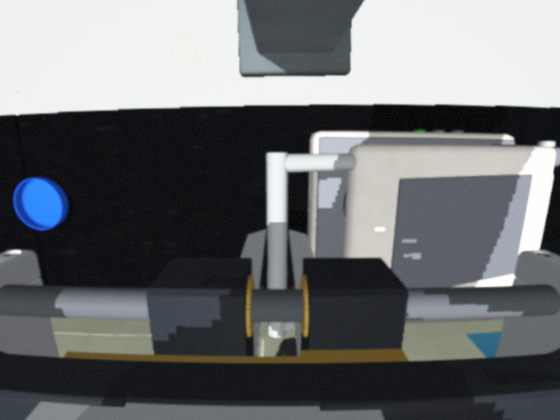

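View pics/s13c.png

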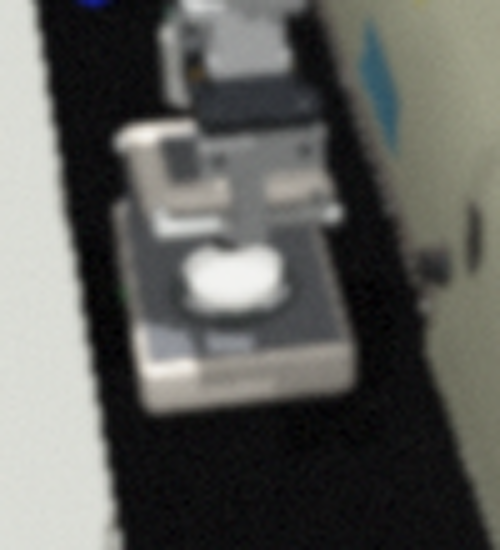

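carry_out(
  deltas=[
    {"x": 0.02, "y": -0.13, "z": 0.18, "wx": 0, "wy": 0, "wz": 0, "jaw": 5},
    {"x": 0.02, "y": -0.09, "z": 0.2, "wx": 0, "wy": 0, "wz": 0, "jaw": 5},
    {"x": 0, "y": -0.06, "z": 0.2, "wx": 0, "wy": 0, "wz": 0, "jaw": 5},
    {"x": 0, "y": -0.06, "z": 0.2, "wx": 0, "wy": 0, "wz": 0, "jaw": 5},
    {"x": 0, "y": -0.06, "z": 0.2, "wx": 0, "wy": 0, "wz": 0, "jaw": 5},
  ],
)

```text
time_s: 16.37
ee_pos: [0.4359, -0.061, 0.1448]
eef_rot: [-3.141, 0.003, 3.128]
force: [-0.2, 12.5, -0.3]
grip_width: 0.0113
```

carry_out(
  deltas=[
    {"x": 0, "y": 0.05, "z": 0.05, "wx": 0, "wy": 0, "wz": 0, "jaw": 5},
    {"x": 0, "y": -0.01, "z": 0.05, "wx": 0, "wy": 0, "wz": 0, "jaw": 5},
  ],
)

```text
time_s: 16.53
ee_pos: [0.4359, -0.0613, 0.143]
eef_rot: [-3.138, 0.003, 3.128]
force: [-1.0, 2.0, 2.6]
grip_width: 0.0114
```

carry_out(
  deltas=[
    {"x": 0, "y": -0.01, "z": 0.05, "wx": 0, "wy": 0, "wz": 0, "jaw": 5},
    {"x": 0, "y": -0.01, "z": 0.05, "wx": 0, "wy": 0, "wz": 0, "jaw": 5},
  ],
)

```text
time_s: 16.7
ee_pos: [0.4359, -0.0618, 0.1407]
eef_rot: [-3.139, 0.003, 3.128]
force: [0.2, 3.8, 2.8]
grip_width: 0.011
```

carry_out(
  deltas=[
    {"x": 0, "y": -0.01, "z": 0.05, "wx": 0, "wy": 0, "wz": 0, "jaw": 5},
    {"x": 0, "y": -0.01, "z": 0.05, "wx": 0, "wy": 0, "wz": 0, "jaw": 5},
  ],
)

```text
time_s: 16.87
ee_pos: [0.4358, -0.0623, 0.1385]
eef_rot: [-3.139, 0.003, 3.128]
force: [0.8, 4.7, 1.5]
grip_width: 0.0111
```

carry_out(
  deltas=[
    {"x": 0, "y": 0, "z": 0.05, "wx": 0, "wy": 0, "wz": 0, "jaw": 5},
    {"x": 0, "y": -0.01, "z": 0.05, "wx": 0, "wy": 0, "wz": 0, "jaw": 5},
  ],
)

```text
time_s: 17.03
ee_pos: [0.4358, -0.0627, 0.1364]
eef_rot: [-3.138, 0.003, 3.128]
force: [2.2, 3.8, 2.3]
grip_width: 0.0113
```

carry_out(
  deltas=[
    {"x": 0, "y": -0.01, "z": 0.05, "wx": 0, "wy": 0, "wz": 0, "jaw": 5},
    {"x": 0, "y": -0.01, "z": 0.05, "wx": 0, "wy": 0, "wz": 0, "jaw": 5},
  ],
)

```text
time_s: 17.2
ee_pos: [0.4358, -0.0631, 0.1343]
eef_rot: [-3.138, 0.003, 3.128]
force: [2.4, 4.3, 2.3]
grip_width: 0.0113
```

Run:
```python
from h import *
im=snap('side','s14')[150:260,200:300];cv2.imwrite('pics/s14c.png',cv2.resize(im,None,fx=5,fy=5,interpolation=cv2.INTER_CUBIC))
o=ctrl.get_obs(); print(o['ee_pos'],o['eef_rot'],o['force'],o['moment'])
```

```text
[ 0.4357 -0.0632  0.1341] [-3.1385  0.0026  3.1275] [3.3131 3.8677 0.6465] [ 0.8758 -0.8274 -0.0369]
```

View pics/s14c.png

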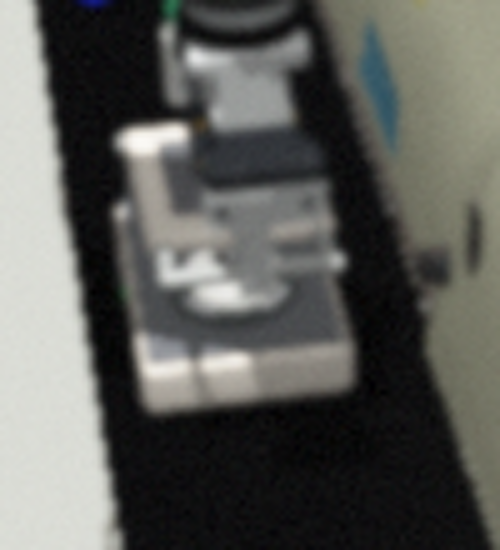

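carry_out(
  deltas=[
    {"x": 0, "y": 0, "z": 0.05, "wx": 0, "wy": 0, "wz": 0, "jaw": 5},
    {"x": 0, "y": -0.01, "z": 0.05, "wx": 0, "wy": 0, "wz": 0, "jaw": 5},
  ],
)

```text
time_s: 17.42
ee_pos: [0.4357, -0.0635, 0.1324]
eef_rot: [-3.138, 0.003, 3.128]
force: [3.5, 1.4, 2.4]
grip_width: 0.0112
```

carry_out(
  deltas=[
    {"x": 0, "y": -0.01, "z": 0.05, "wx": 0, "wy": 0, "wz": 0, "jaw": 5},
    {"x": 0, "y": -0.01, "z": 0.05, "wx": 0, "wy": 0, "wz": 0, "jaw": 5},
  ],
)

```text
time_s: 17.58
ee_pos: [0.4357, -0.0638, 0.1303]
eef_rot: [-3.138, 0.002, 3.128]
force: [2.1, 2.8, 3.5]
grip_width: 0.0112
```

carry_out(
  deltas=[
    {"x": 0, "y": 0, "z": 0.05, "wx": 0, "wy": 0, "wz": 0, "jaw": 5},
    {"x": 0, "y": -0.01, "z": 0.05, "wx": 0, "wy": 0, "wz": 0, "jaw": 5},
  ],
)

```text
time_s: 17.75
ee_pos: [0.4357, -0.0641, 0.1284]
eef_rot: [-3.138, 0.002, 3.128]
force: [2.5, 0.5, 5.0]
grip_width: 0.011
```

carry_out(
  deltas=[
    {"x": 0, "y": -0.01, "z": 0.05, "wx": 0, "wy": 0, "wz": 0, "jaw": 5},
  ],
)

```text
time_s: 17.83
ee_pos: [0.4357, -0.0642, 0.1273]
eef_rot: [-3.138, 0.002, 3.128]
force: [2.5, 2.3, 5.5]
grip_width: 0.0107
```

carry_out(
  deltas=[
    {"x": 0, "y": 0, "z": 0, "wx": 0, "wy": 0, "wz": 0, "jaw": 5},
    {"x": 0, "y": 0, "z": 0, "wx": 0, "wy": 0, "wz": 0, "jaw": 5},
  ],
)

```text
time_s: 18.0
ee_pos: [0.4356, -0.0643, 0.1272]
eef_rot: [-3.138, 0.002, 3.128]
force: [3.4, 0.4, 1.5]
grip_width: 0.0114
```

carry_out(
  deltas=[
    {"x": 0, "y": 0, "z": 0, "wx": 0, "wy": 0, "wz": 0, "jaw": 30},
    {"x": 0, "y": 0, "z": 0, "wx": 0, "wy": 0, "wz": 0, "jaw": 35},
    {"x": 0, "y": 0, "z": 0, "wx": 0, "wy": 0, "wz": 0, "jaw": 35},
    {"x": 0, "y": 0, "z": 0, "wx": 0, "wy": 0, "wz": 0, "jaw": 35},
  ],
)

```text
time_s: 18.33
ee_pos: [0.4352, -0.0641, 0.1271]
eef_rot: [-3.138, 0.001, 3.128]
force: [0.4, -0.6, -0.8]
grip_width: 0.032
```

Run:
```python
from h import *
o=ctrl.get_obs(); print(o['ee_pos'],o['force'],o['grip_width'])
snap('wrist','w15')
```

```text
[ 0.4352 -0.0641  0.1271] [ 0.3555 -0.5816 -0.8074] 0.032027485811675145
```

View pics/w15.png

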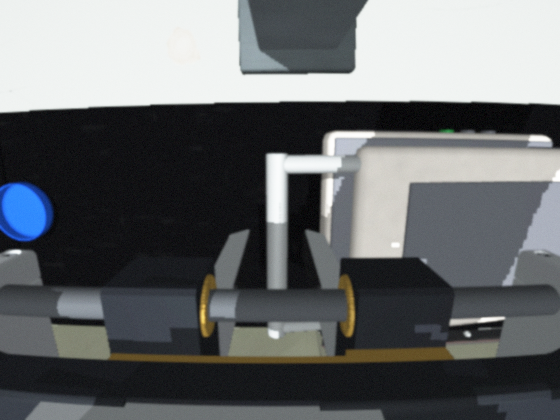

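carry_out(
  deltas=[
    {"x": 0, "y": 0, "z": -0.3, "wx": 0, "wy": 0, "wz": 0, "jaw": 35},
    {"x": 0, "y": 0, "z": -0.6, "wx": 0, "wy": 0, "wz": 0, "jaw": 35},
    {"x": 0, "y": 0, "z": -0.9, "wx": 0, "wy": 0, "wz": 0, "jaw": 35},
    {"x": 0, "y": 0, "z": -0.9, "wx": 0, "wy": 0, "wz": 0, "jaw": 35},
    {"x": 0, "y": 0, "z": -0.9, "wx": 0, "wy": 0, "wz": 0, "jaw": 35},
    {"x": 0, "y": 0, "z": -0.9, "wx": 0, "wy": 0, "wz": 0, "jaw": 35},
    {"x": 0.9, "y": -0.9, "z": -0.6, "wx": 0, "wy": 0, "wz": 0, "jaw": 35},
    {"x": 0.9, "y": -0.9, "z": -0.6, "wx": 0, "wy": 0, "wz": 0, "jaw": 35},
    {"x": 0.9, "y": -0.9, "z": -0.6, "wx": 0, "wy": 0, "wz": 0, "jaw": 35},
    {"x": 0.9, "y": -0.9, "z": -0.6, "wx": 0, "wy": 0, "wz": 0, "jaw": 35},
    {"x": 0, "y": 0, "z": 0, "wx": 0, "wy": 0, "wz": 0, "jaw": 35},
  ],
)

```text
time_s: 19.3
ee_pos: [0.3609, -0.1367, 0.268]
eef_rot: [-3.136, 0.005, 3.126]
force: [-0.5, 0.1, 1.0]
grip_width: 0.0329
```

Run:
```python
from h import *
o=ctrl.get_obs(); print(o['ee_pos'],o['force'],o['time_s'])
b=snap('top','t16');a=snap('side','s16')[130:270,190:310];w=snap('wrist','w16')
cv2.imwrite('pics/s16c.png',cv2.resize(a,None,fx=4,fy=4,interpolation=cv2.INTER_CUBIC))
cv2.imwrite('pics/t16c.png',cv2.resize(b[140:280,160:440],None,fx=2.85,fy=2.85,interpolation=cv2.INTER_CUBIC))
ms=[d['position'] for d in ctrl.mark_of('side','bar')]; mt=[d['position'] for d in ctrl.mark_of('top','bar')]
print(ms,mt); print(tri([ray('top',mt[0]),ray('side',ms[0])]) if ms and mt else '')
```

```text
[ 0.3609 -0.1367  0.268 ] [-0.5023  0.0703  0.963 ] 19.3
[[204.6, 250.6], [204.0, 243.8]] [[239.3, 276.3]]
[ 0.4347 -0.0702  0.1481]
```

View pics/s16c.png

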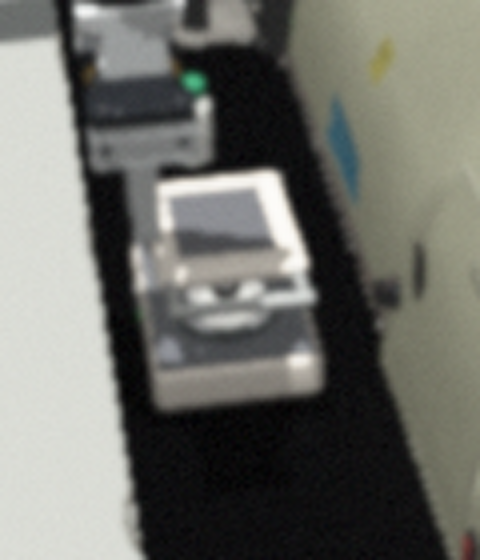

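View pics/t16c.png

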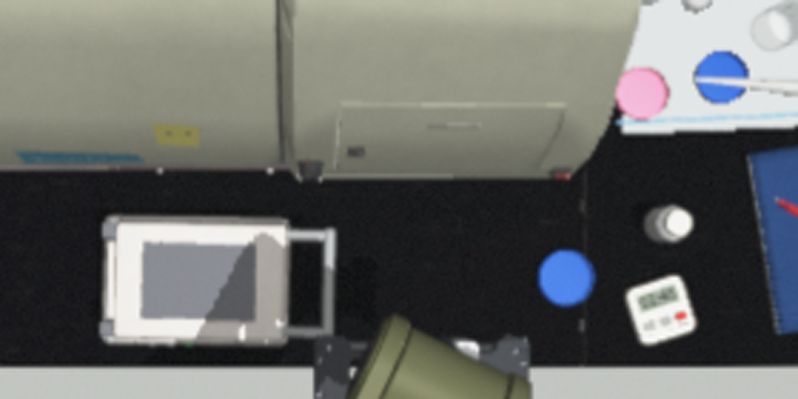

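View pics/w16.png

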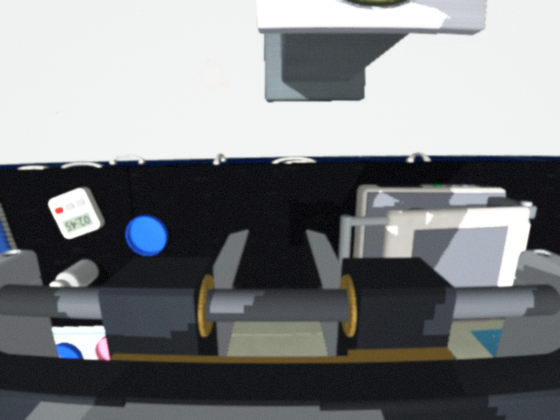

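Run:
```python
from h import *
p=dict(cam('wrist')); p['origin']=np.array([.3701,.2026,.587]);p['attitude']=np.array([2.911,.0032,1.5649])
th=1.794-.0304
def P(x,z,yy=0): # cover frame ->world
    X=np.cos(th)*x+np.sin(th)*z; Z=-np.sin(th)*x+np.cos(th)*z
    return np.array([.4370+.013*X+yy,.1603+X,.105+Z])
print('bar',proj('wrist',P(-.23,.007),p))
for L in [.03,.042,.048,.054,.06]: print(L,proj('wrist',P(-.11,-L),p))
im=cv2.imread('pics/w9.png')[120:290,140:330]
cv2.imwrite('pics/w9c.png',cv2.resize(im,None,fx=4,fy=3.5*4/3.5,interpolation=cv2.INTER_CUBIC)[:600])
```

```text
bar [[215.1971 288.0675]]
0.03 [[192.17   237.2605]]
0.042 [[192.4416 227.4881]]
0.048 [[192.5793 222.5654]]
0.054 [[192.7182 217.6188]]
0.06 [[192.8583 212.6487]]
```

View pics/w9c.png

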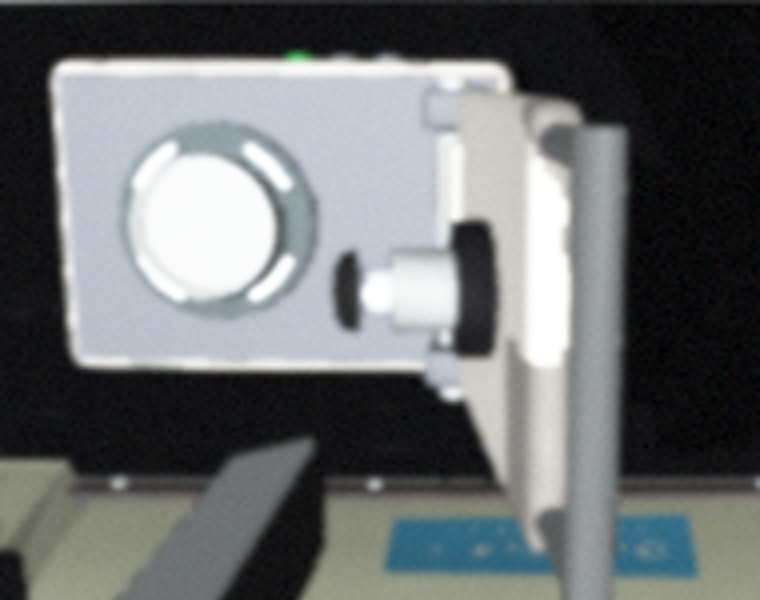

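Run:
```python
from h import *
A=now();yaw=np.pi/2-.012
B=T([.433,-.17,.16],tiltR(1.1,yaw)); C=T([.433,-.10,.07],tiltR(1.1,yaw))
P=plan(A,B,.97); print([p[:3,3].round(3).tolist() for p in P[::4]]); print([(p[:3,3]-.3*p[:3,2]).round(3).tolist() for p in P[::4]])
plan(B,C,.9)
```

```text
N 18 row {'x': -0.36, 'y': -0.03, 'z': 0.15, 'wx': -0.59, 'wy': 0.6, 'wz': 0.97}
[[0.363, -0.134, 0.265], [0.39, -0.139, 0.251], [0.412, -0.148, 0.231], [0.427, -0.159, 0.205], [0.433, -0.168, 0.176]]
[[0.362, -0.133, 0.565], [0.436, -0.203, 0.54], [0.479, -0.284, 0.49], [0.485, -0.361, 0.419], [0.456, -0.419, 0.338]]
N 6 row {'x': -0.4, 'y': -0.01, 'z': 0.86, 'wx': 0.0, 'wy': -0.0, 'wz': 0.0}
```

Run:
```python
from h import *
A=now();yaw=np.pi/2-.012
A2=T([.42,-.16,.25],tiltR(0.15,yaw))
B=T([.433,-.10,.07],tiltR(1.1,yaw))
for a,b in [(A,A2),(A2,B)]:
    P=plan(a,b,.97); print([p[:3,3].round(3).tolist() for p in P[::3]]); print([(p[:3,3]-.3*p[:3,2]).round(3).tolist() for p in P[::3]])
```

```text
N 21 row {'x': -0.16, 'y': 0.05, 'z': 0.03, 'wx': -0.07, 'wy': 0.07, 'wz': 0.93}
[[0.363, -0.134, 0.265], [0.372, -0.132, 0.263], [0.382, -0.132, 0.262], [0.392, -0.134, 0.26], [0.401, -0.138, 0.258], [0.409, -0.144, 0.255], [0.416, -0.151, 0.253], [0.42, -0.16, 0.25]]
[[0.362, -0.133, 0.565], [0.376, -0.137, 0.563], [0.39, -0.143, 0.561], [0.401, -0.152, 0.559], [0.41, -0.163, 0.556], [0.416, -0.176, 0.553], [0.42, -0.191, 0.55], [0.419, -0.205, 0.547]]
N 13 row {'x': -0.2, 'y': 0.05, 'z': 0.73, 'wx': 0.0, 'wy': 0.91, 'wz': -0.0}
[[0.42, -0.16, 0.25], [0.423, -0.162, 0.205], [0.426, -0.154, 0.16], [0.429, -0.137, 0.118], [0.432, -0.11, 0.081]]
[[0.419, -0.205, 0.547], [0.422, -0.27, 0.484], [0.424, -0.321, 0.409], [0.426, -0.353, 0.325], [0.429, -0.367, 0.236]]
```

carry_out(
  deltas=[
    {"x": -0.16, "y": 0.05, "z": 0.03, "wx": -0.07, "wy": 0.07, "wz": 0.93, "jaw": 35},
    {"x": -0.16, "y": 0.05, "z": 0.03, "wx": -0.07, "wy": 0.07, "wz": 0.93, "jaw": 35},
    {"x": -0.16, "y": 0.05, "z": 0.03, "wx": -0.07, "wy": 0.07, "wz": 0.93, "jaw": 35},
    {"x": -0.16, "y": 0.05, "z": 0.03, "wx": -0.07, "wy": 0.07, "wz": 0.93, "jaw": 35},
    {"x": -0.16, "y": 0.05, "z": 0.03, "wx": -0.07, "wy": 0.07, "wz": 0.93, "jaw": 35},
    {"x": -0.16, "y": 0.05, "z": 0.03, "wx": -0.07, "wy": 0.07, "wz": 0.93, "jaw": 35},
    {"x": -0.16, "y": 0.05, "z": 0.03, "wx": -0.07, "wy": 0.07, "wz": 0.93, "jaw": 35},
    {"x": -0.16, "y": 0.05, "z": 0.03, "wx": -0.07, "wy": 0.07, "wz": 0.93, "jaw": 35},
    {"x": -0.16, "y": 0.05, "z": 0.03, "wx": -0.07, "wy": 0.07, "wz": 0.93, "jaw": 35},
    {"x": -0.16, "y": 0.05, "z": 0.03, "wx": -0.07, "wy": 0.07, "wz": 0.93, "jaw": 35},
    {"x": -0.16, "y": 0.05, "z": 0.03, "wx": -0.07, "wy": 0.07, "wz": 0.93, "jaw": 35},
  ],
)

```text
time_s: 20.47
ee_pos: [0.3984, -0.1367, 0.2572]
eef_rot: [3.112, -0.077, 2.308]
force: [-0.4, 0.4, -0.3]
grip_width: 0.0329
```

carry_out(
  deltas=[
    {"x": -0.16, "y": 0.05, "z": 0.03, "wx": -0.07, "wy": 0.07, "wz": 0.93, "jaw": 35},
    {"x": -0.16, "y": 0.05, "z": 0.03, "wx": -0.07, "wy": 0.07, "wz": 0.93, "jaw": 35},
    {"x": -0.16, "y": 0.05, "z": 0.03, "wx": -0.07, "wy": 0.07, "wz": 0.93, "jaw": 35},
    {"x": -0.16, "y": 0.05, "z": 0.03, "wx": -0.07, "wy": 0.07, "wz": 0.93, "jaw": 35},
    {"x": -0.16, "y": 0.05, "z": 0.03, "wx": -0.07, "wy": 0.07, "wz": 0.93, "jaw": 35},
    {"x": -0.16, "y": 0.05, "z": 0.03, "wx": -0.07, "wy": 0.07, "wz": 0.93, "jaw": 35},
    {"x": -0.16, "y": 0.05, "z": 0.03, "wx": -0.07, "wy": 0.07, "wz": 0.93, "jaw": 35},
    {"x": -0.16, "y": 0.05, "z": 0.03, "wx": -0.07, "wy": 0.07, "wz": 0.93, "jaw": 35},
    {"x": -0.16, "y": 0.05, "z": 0.03, "wx": -0.07, "wy": 0.07, "wz": 0.93, "jaw": 35},
    {"x": -0.16, "y": 0.05, "z": 0.03, "wx": -0.07, "wy": 0.07, "wz": 0.93, "jaw": 35},
  ],
)

```text
time_s: 21.3
ee_pos: [0.4195, -0.1609, 0.2479]
eef_rot: [3.141, -0.148, 1.56]
force: [0.5, 0.8, -0.1]
grip_width: 0.033
```

carry_out(
  deltas=[
    {"x": -0.2, "y": 0.05, "z": 0.73, "wx": 0, "wy": 0.91, "wz": 0, "jaw": 35},
    {"x": -0.2, "y": 0.05, "z": 0.73, "wx": 0, "wy": 0.91, "wz": 0, "jaw": 35},
    {"x": -0.2, "y": 0.05, "z": 0.73, "wx": 0, "wy": 0.91, "wz": 0, "jaw": 35},
    {"x": -0.2, "y": 0.05, "z": 0.73, "wx": 0, "wy": 0.91, "wz": 0, "jaw": 35},
    {"x": -0.2, "y": 0.05, "z": 0.73, "wx": 0, "wy": 0.91, "wz": 0, "jaw": 35},
    {"x": -0.2, "y": 0.05, "z": 0.73, "wx": 0, "wy": 0.91, "wz": 0, "jaw": 35},
    {"x": -0.2, "y": 0.05, "z": 0.73, "wx": 0, "wy": 0.91, "wz": 0, "jaw": 35},
    {"x": -0.2, "y": 0.05, "z": 0.73, "wx": 0, "wy": 0.91, "wz": 0, "jaw": 35},
    {"x": -0.2, "y": 0.05, "z": 0.73, "wx": 0, "wy": 0.91, "wz": 0, "jaw": 35},
    {"x": 0, "y": 0, "z": 0, "wx": 0, "wy": 0, "wz": 0, "jaw": 35},
  ],
)

```text
time_s: 22.13
ee_pos: [0.4275, -0.1373, 0.1131]
eef_rot: [-3.136, -0.81, 1.558]
force: [-0.4, 0.2, -1.4]
grip_width: 0.033
```

Run:
```python
from h import *
o=ctrl.get_obs(); print(o['ee_pos'],o['eef_rot'],o['force'],o['time_s'],o['qpos'])
print(cam('wrist')['origin'],cam('wrist')['attitude'])
snap('wrist','w17')
```

```text
[ 0.4275 -0.1373  0.1131] [-3.1361 -0.8101  1.5584] [-0.4374  0.2259 -1.3508] 22.1333 [-0.7309  0.4939  1.7018  0.5725  1.5575 -0.9139]
[ 0.4266 -0.2216  0.2838] [-2.5597  0.0032 -0.0077]
```

View pics/w17.png

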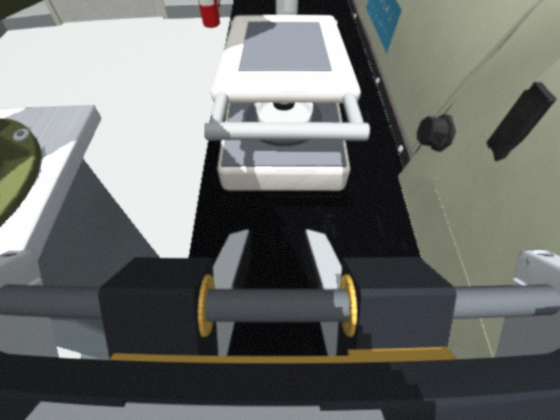

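carry_out(
  deltas=[
    {"x": -0.3, "y": 0.05, "z": 0.63, "wx": 0, "wy": 0.91, "wz": 0, "jaw": 35},
    {"x": -0.3, "y": 0.05, "z": 0.63, "wx": 0, "wy": 0.91, "wz": 0, "jaw": 35},
    {"x": -0.3, "y": 0.05, "z": 0.63, "wx": 0, "wy": 0.91, "wz": 0, "jaw": 35},
    {"x": -0.3, "y": 0.05, "z": 0.63, "wx": 0, "wy": 0.91, "wz": 0, "jaw": 35},
    {"x": 0, "y": 0, "z": 0, "wx": 0, "wy": 0, "wz": 0, "jaw": 35},
  ],
)

```text
time_s: 22.6
ee_pos: [0.4322, -0.1126, 0.0652]
eef_rot: [-3.138, -1.097, 1.56]
force: [-0.8, -0.5, -1.0]
grip_width: 0.033
```

Run:
```python
from h import *
o=ctrl.get_obs(); print(o['ee_pos'],o['eef_rot'],o['force'],o['time_s'],o['qpos'])
print(cam('wrist')['origin'],cam('wrist')['attitude'])
im=snap('wrist','w18')
cv2.imwrite('pics/w18c.png',cv2.resize(im[60:210,200:370],None,fx=4,fy=4,interpolation=cv2.INTER_CUBIC))
```

```text
[ 0.4322 -0.1126  0.0652] [-3.1377 -1.0971  1.5599] [-0.765  -0.4522 -1.0447] 22.6 [-0.753   0.7143  1.6691  0.715   1.6551 -1.0376]
[ 0.4306 -0.2419  0.2048] [-2.2727  0.0011 -0.0068]
```

View pics/w18c.png

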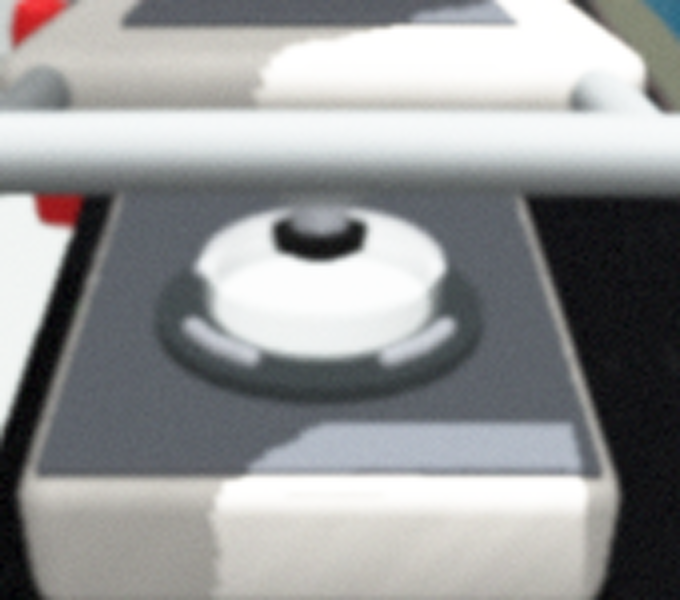

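Run:
```python
from h import *
c=lambda P:((proj('wrist',P)[0]-[60,200])*4).round(0)[::-1]
S=np.array([.4365,.0503])
print('stage c',c([*S,.056]))
for z in (.056,.071):
  print(z,'dish back',c([S[0],S[1]+.031,z]),'front',c([S[0],S[1]-.031,z]),'left',c([S[0]-.031,S[1],z]),'right',c([S[0]+.031,S[1],z]))
print('stage rim front',c([S[0],S[1]-.044,.056]),'base front',c([S[0],S[1]-.075,.051]))
hy=.1603
def pad(th,L,w):
    X=-np.cos(th)*.11-np.sin(th)*L; Z=np.sin(th)*.11-np.cos(th)*L
    return np.array([S[0],hy+X+w,.105+Z])
for th in (.13,.149,.165):
    Xb=-np.cos(th)*.23+np.sin(th)*.007; Zb=.105+np.sin(th)*.23+np.cos(th)*.007
    print('th',th,'bar top/bot',c([S[0],hy+Xb,Zb+.006]),c([S[0],hy+Xb,Zb-.006]),Zb)
    for L in (.042,.046,.050,.054):
        p=pad(th,L,-.013*np.cos(th)); print(L,'front rim',c(p+[0,0,.013*np.sin(th)*-1]),'c',c(pad(th,L,0)),'zc',pad(th,L,0)[2])
```

```text
stage c [321. 306.]
0.056 dish back [319. 256.] front [323. 365.] left [204. 307.] right [437. 306.]
0.071 dish back [320. 206.] front [323. 310.] left [201. 254.] right [441. 254.]
stage rim front [324. 393.] base front [326. 486.]
th 0.13 bar top/bot [338. 109.] [337. 189.] 0.1417567860585333
0.042 front rim [323. 266.] c [322. 237.] zc 0.07761415615214533
0.046 front rim [323. 282.] c [322. 253.] zc 0.07364790857728618
0.05 front rim [323. 297.] c [322. 268.] zc 0.06968166100242702
0.054 front rim [322. 313.] c [322. 283.] zc 0.06571541342756787
th 0.149 bar top/bot [339.  77.] [337. 159.] 0.1460657761251284
0.042 front rim [323. 259.] c [322. 230.] zc 0.07979478064291312
0.046 front rim [323. 275.] c [322. 246.] zc 0.07583910055628067
0.05 front rim [323. 291.] c [322. 261.] zc 0.07188342046964823
0.054 front rim [323. 307.] c [322. 277.] zc 0.06792774038301577
th 0.165 bar top/bot [339.  49.] [338. 133.] 0.14968296461523506
0.042 front rim [323. 254.] c [322. 223.] zc 0.0816381854844063
0.046 front rim [323. 270.] c [322. 239.] zc 0.07769251206302091
0.05 front rim [323. 286.] c [322. 255.] zc 0.07374683864163552
0.054 front rim [323. 302.] c [322. 271.] zc 0.06980116522025012
```

Run:
```python
from h import *
A=now();yaw=np.pi/2-.012
A2=T([.425,-.16,.25],tiltR(0.1,yaw)); B=T([.4355,-.065,.18],tiltR(0,yaw))
for a,b in [(A,A2),(A2,B)]:
    P=plan(a,b,.99); print([p[:3,3].round(3).tolist() for p in P[::3]])
```

```text
N 13 row {'x': 0.29, 'y': -0.03, 'z': -0.7, 'wx': -0.0, 'wy': -0.95, 'wz': 0.0}
[[0.433, -0.114, 0.066], [0.431, -0.14, 0.103], [0.429, -0.158, 0.145], [0.427, -0.166, 0.19], [0.426, -0.163, 0.235]]
N 5 row {'x': 0.91, 'y': 0.09, 'z': 0.76, 'wx': -0.0, 'wy': -0.25, 'wz': -0.0}
[[0.425, -0.16, 0.25], [0.431, -0.102, 0.209]]
```

carry_out(
  deltas=[
    {"x": 0.29, "y": -0.03, "z": -0.7, "wx": 0, "wy": -0.95, "wz": 0, "jaw": 35},
    {"x": 0.29, "y": -0.03, "z": -0.7, "wx": 0, "wy": -0.95, "wz": 0, "jaw": 35},
    {"x": 0.29, "y": -0.03, "z": -0.7, "wx": 0, "wy": -0.95, "wz": 0, "jaw": 35},
    {"x": 0.29, "y": -0.03, "z": -0.7, "wx": 0, "wy": -0.95, "wz": 0, "jaw": 35},
    {"x": 0.29, "y": -0.03, "z": -0.7, "wx": 0, "wy": -0.95, "wz": 0, "jaw": 35},
    {"x": 0.29, "y": -0.03, "z": -0.7, "wx": 0, "wy": -0.95, "wz": 0, "jaw": 35},
    {"x": 0.29, "y": -0.03, "z": -0.7, "wx": 0, "wy": -0.95, "wz": 0, "jaw": 35},
    {"x": 0.29, "y": -0.03, "z": -0.7, "wx": 0, "wy": -0.95, "wz": 0, "jaw": 35},
    {"x": 0.29, "y": -0.03, "z": -0.7, "wx": 0, "wy": -0.95, "wz": 0, "jaw": 35},
    {"x": 0.29, "y": -0.03, "z": -0.7, "wx": 0, "wy": -0.95, "wz": 0, "jaw": 35},
    {"x": 0.29, "y": -0.03, "z": -0.7, "wx": 0, "wy": -0.95, "wz": 0, "jaw": 35},
    {"x": 0.29, "y": -0.03, "z": -0.7, "wx": 0, "wy": -0.95, "wz": 0, "jaw": 35},
  ],
)

```text
time_s: 23.65
ee_pos: [0.4252, -0.1633, 0.2397]
eef_rot: [3.133, -0.171, 1.562]
force: [0.1, -0.1, -0.3]
grip_width: 0.0324
```

Run:
```python
from h import *
A=now();yaw=np.pi/2-.012;print(A[:3,3],ctrl.get_obs()['eef_rot'])
B=T([.4355,-.065,.175],tiltR(0,yaw))
P=plan(A,B,.95,N=6); print([p[:3,3].round(3).tolist() for p in P])
```

```text
[ 0.4252 -0.1633  0.2397] [ 3.1326 -0.1714  1.5623]
N 6 row {'x': 0.76, 'y': 0.07, 'z': 0.62, 'wx': 0.02, 'wy': -0.36, 'wz': 0.01}
[[0.425, -0.163, 0.24], [0.427, -0.146, 0.23], [0.429, -0.129, 0.22], [0.43, -0.113, 0.209], [0.432, -0.097, 0.198], [0.434, -0.081, 0.187], [0.436, -0.065, 0.175]]
```

carry_out(
  deltas=[
    {"x": 0.76, "y": 0.07, "z": 0.62, "wx": 0.02, "wy": -0.36, "wz": 0.01, "jaw": 35},
    {"x": 0.76, "y": 0.07, "z": 0.62, "wx": 0.02, "wy": -0.36, "wz": 0.01, "jaw": 35},
    {"x": 0.76, "y": 0.07, "z": 0.62, "wx": 0.02, "wy": -0.36, "wz": 0.01, "jaw": 35},
    {"x": 0.76, "y": 0.07, "z": 0.62, "wx": 0.02, "wy": -0.36, "wz": 0.01, "jaw": 35},
    {"x": 0.76, "y": 0.07, "z": 0.62, "wx": 0.02, "wy": -0.36, "wz": 0.01, "jaw": 35},
    {"x": 0.76, "y": 0.07, "z": 0.62, "wx": 0.02, "wy": -0.36, "wz": 0.01, "jaw": 35},
    {"x": 0, "y": 0, "z": 0, "wx": 0, "wy": 0, "wz": 0, "jaw": 35},
  ],
)

```text
time_s: 24.23
ee_pos: [0.4342, -0.0621, 0.1728]
eef_rot: [-3.138, -0.004, 1.56]
force: [-0.0, -0.2, 0.7]
grip_width: 0.0327
```

carry_out(
  deltas=[
    {"x": 0, "y": 0, "z": 0, "wx": 0, "wy": 0, "wz": 0, "jaw": 35},
  ],
)

```text
time_s: 24.32
ee_pos: [0.4347, -0.0637, 0.1739]
eef_rot: [-3.139, -0.006, 1.56]
force: [-0.4, -0.7, -0.0]
grip_width: 0.0328
```

Run:
```python
from h import *
o=ctrl.get_obs();print(o['ee_pos'],o['eef_rot'],o['force'],o['time_s'])
snap('wrist','w19')
```

```text
[ 0.4347 -0.0637  0.1739] [-3.139  -0.0061  1.5601] [-0.4238 -0.6964 -0.0022] 24.3167
```

View pics/w19.png

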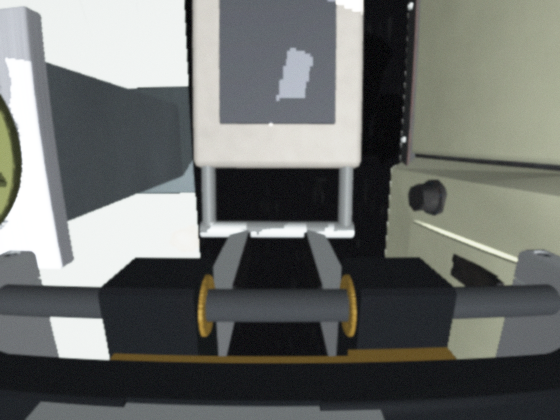

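carry_out(
  deltas=[
    {"x": -0.02, "y": 0, "z": 0.3, "wx": 0, "wy": 0, "wz": 0, "jaw": 35},
    {"x": -0.02, "y": 0, "z": 0.3, "wx": 0, "wy": 0, "wz": 0, "jaw": 35},
    {"x": -0.02, "y": 0, "z": 0.25, "wx": 0, "wy": 0, "wz": 0, "jaw": 35},
    {"x": 0, "y": 0, "z": 0, "wx": 0, "wy": 0, "wz": 0, "jaw": 35},
  ],
)

```text
time_s: 24.7
ee_pos: [0.4335, -0.0658, 0.1538]
eef_rot: [-3.133, -0.009, 1.557]
force: [-0.1, 0.2, -0.3]
grip_width: 0.0325
```

carry_out(
  deltas=[
    {"x": 0, "y": 0, "z": 0.05, "wx": 0, "wy": 0, "wz": 0, "jaw": 35},
    {"x": 0, "y": 0, "z": 0.05, "wx": 0, "wy": 0, "wz": 0, "jaw": 35},
  ],
)

```text
time_s: 24.87
ee_pos: [0.434, -0.0655, 0.1528]
eef_rot: [-3.134, -0.008, 1.558]
force: [0.3, 0.1, -0.5]
grip_width: 0.0329
```

carry_out(
  deltas=[
    {"x": 0, "y": 0, "z": 0.05, "wx": 0, "wy": 0, "wz": 0, "jaw": 35},
    {"x": 0, "y": 0, "z": 0.05, "wx": 0, "wy": 0, "wz": 0, "jaw": 35},
  ],
)

```text
time_s: 25.03
ee_pos: [0.434, -0.0653, 0.1508]
eef_rot: [-3.134, -0.008, 1.558]
force: [-0.8, 0.6, 0.7]
grip_width: 0.0328
```

carry_out(
  deltas=[
    {"x": 0, "y": 0, "z": 0.05, "wx": 0, "wy": 0, "wz": 0, "jaw": 35},
    {"x": 0, "y": 0, "z": 0.05, "wx": 0, "wy": 0, "wz": 0, "jaw": 35},
  ],
)

```text
time_s: 25.2
ee_pos: [0.434, -0.0652, 0.1488]
eef_rot: [-3.134, -0.008, 1.558]
force: [-0.4, 0.0, 0.1]
grip_width: 0.0328
```

carry_out(
  deltas=[
    {"x": 0, "y": 0, "z": 0.05, "wx": 0, "wy": 0, "wz": 0, "jaw": 35},
  ],
)

```text
time_s: 25.28
ee_pos: [0.4339, -0.0652, 0.1477]
eef_rot: [-3.134, -0.008, 1.558]
force: [-0.3, 0.3, -0.0]
grip_width: 0.033
```

carry_out(
  deltas=[
    {"x": 0, "y": 0, "z": 0.05, "wx": 0, "wy": 0, "wz": 0, "jaw": 35},
  ],
)

```text
time_s: 25.37
ee_pos: [0.4339, -0.0652, 0.1467]
eef_rot: [-3.134, -0.008, 1.558]
force: [0.2, 0.3, 0.7]
grip_width: 0.0331
```

carry_out(
  deltas=[
    {"x": 0, "y": 0, "z": 0.05, "wx": 0, "wy": 0, "wz": 0, "jaw": 35},
  ],
)

```text
time_s: 25.45
ee_pos: [0.4339, -0.0652, 0.1458]
eef_rot: [-3.134, -0.008, 1.558]
force: [-0.0, -0.2, 4.1]
grip_width: 0.0329
```

carry_out(
  deltas=[
    {"x": 0, "y": 0, "z": 0.05, "wx": 0, "wy": 0, "wz": 0, "jaw": 35},
  ],
)

```text
time_s: 25.53
ee_pos: [0.434, -0.0653, 0.145]
eef_rot: [-3.134, -0.008, 1.558]
force: [-2.2, -1.7, 6.2]
grip_width: 0.0327
```

carry_out(
  deltas=[
    {"x": 0, "y": 0, "z": 0.03, "wx": 0, "wy": 0, "wz": 0, "jaw": 35},
  ],
)

```text
time_s: 25.62
ee_pos: [0.434, -0.0654, 0.1445]
eef_rot: [-3.135, -0.008, 1.558]
force: [-2.4, -0.9, 6.3]
grip_width: 0.0329
```

carry_out(
  deltas=[
    {"x": 0, "y": 0, "z": 0.03, "wx": 0, "wy": 0, "wz": 0, "jaw": 35},
  ],
)

```text
time_s: 25.7
ee_pos: [0.434, -0.0654, 0.144]
eef_rot: [-3.135, -0.008, 1.558]
force: [-1.8, -1.8, 5.5]
grip_width: 0.0327
```

carry_out(
  deltas=[
    {"x": 0, "y": 0, "z": -0.3, "wx": 0, "wy": 0, "wz": 0, "jaw": 35},
    {"x": 0, "y": 0, "z": -0.6, "wx": 0, "wy": 0, "wz": 0, "jaw": 35},
    {"x": -0.76, "y": -0.07, "z": -0.8, "wx": 0, "wy": 0.3, "wz": 0, "jaw": 35},
    {"x": -0.76, "y": -0.07, "z": -0.8, "wx": 0, "wy": 0.3, "wz": 0, "jaw": 35},
    {"x": -0.76, "y": -0.07, "z": -0.8, "wx": 0, "wy": 0.3, "wz": 0, "jaw": 35},
    {"x": -0.76, "y": -0.07, "z": -0.8, "wx": 0, "wy": 0.3, "wz": 0, "jaw": 35},
    {"x": -0.76, "y": -0.07, "z": -0.8, "wx": 0, "wy": 0.3, "wz": 0, "jaw": 35},
    {"x": -0.76, "y": -0.07, "z": -0.6, "wx": 0, "wy": 0.3, "wz": 0, "jaw": 35},
  ],
)

```text
time_s: 26.37
ee_pos: [0.425, -0.163, 0.2489]
eef_rot: [-3.136, -0.153, 1.557]
force: [-0.8, 0.6, -0.4]
grip_width: 0.0329
```

Run:
```python
from h import *
A=now();yaw=np.pi/2-.012;print(A[:3,3],ctrl.get_obs()['eef_rot'],ctrl.get_obs()['force'])
B=T([.437,-.105,.048],tiltR(1.25,yaw))
P=plan(A,B,.99); print([p[:3,3].round(3).tolist() for p in P[::3]]); print([(p[:3,3]-.3*p[:3,2]).round(3).tolist() for p in P[::3]])
```

```text
[ 0.425  -0.163   0.2489] [-3.1357 -0.1529  1.5575] [-0.7518  0.5532 -0.4375]
N 14 row {'x': -0.29, 'y': 0.04, 'z': 0.73, 'wx': -0.0, 'wy': 0.98, 'wz': -0.0}
[[0.425, -0.163, 0.249], [0.427, -0.17, 0.202], [0.43, -0.166, 0.156], [0.432, -0.151, 0.111], [0.435, -0.126, 0.071]]
[[0.426, -0.209, 0.545], [0.427, -0.284, 0.48], [0.429, -0.341, 0.399], [0.43, -0.378, 0.307], [0.432, -0.393, 0.209]]
```

carry_out(
  deltas=[
    {"x": -0.29, "y": 0.04, "z": 0.73, "wx": 0, "wy": 0.98, "wz": 0, "jaw": 35},
    {"x": -0.29, "y": 0.04, "z": 0.73, "wx": 0, "wy": 0.98, "wz": 0, "jaw": 35},
    {"x": -0.29, "y": 0.04, "z": 0.73, "wx": 0, "wy": 0.98, "wz": 0, "jaw": 35},
    {"x": -0.29, "y": 0.04, "z": 0.73, "wx": 0, "wy": 0.98, "wz": 0, "jaw": 35},
    {"x": -0.29, "y": 0.04, "z": 0.73, "wx": 0, "wy": 0.98, "wz": 0, "jaw": 35},
    {"x": -0.29, "y": 0.04, "z": 0.73, "wx": 0, "wy": 0.98, "wz": 0, "jaw": 35},
    {"x": -0.29, "y": 0.04, "z": 0.73, "wx": 0, "wy": 0.98, "wz": 0, "jaw": 35},
    {"x": -0.29, "y": 0.04, "z": 0.73, "wx": 0, "wy": 0.98, "wz": 0, "jaw": 35},
    {"x": -0.29, "y": 0.04, "z": 0.73, "wx": 0, "wy": 0.98, "wz": 0, "jaw": 35},
    {"x": -0.29, "y": 0.04, "z": 0.73, "wx": 0, "wy": 0.98, "wz": 0, "jaw": 35},
    {"x": -0.29, "y": 0.04, "z": 0.73, "wx": 0, "wy": 0.98, "wz": 0, "jaw": 35},
    {"x": -0.29, "y": 0.04, "z": 0.73, "wx": 0, "wy": 0.98, "wz": 0, "jaw": 35},
  ],
)

```text
time_s: 27.37
ee_pos: [0.434, -0.1253, 0.0689]
eef_rot: [-3.127, -1.097, 1.544]
force: [0.3, 0.7, 1.4]
grip_width: 0.0327
```

carry_out(
  deltas=[
    {"x": -0.29, "y": 0.04, "z": 0.73, "wx": 0, "wy": 0.98, "wz": 0, "jaw": 35},
    {"x": -0.29, "y": 0.04, "z": 0.73, "wx": 0, "wy": 0.98, "wz": 0, "jaw": 35},
    {"x": 0, "y": 0, "z": 0, "wx": 0, "wy": 0, "wz": 0, "jaw": 35},
  ],
)

```text
time_s: 27.62
ee_pos: [0.4342, -0.1019, 0.0436]
eef_rot: [-3.1, -1.258, 1.519]
force: [-0.6, -0.2, -1.3]
grip_width: 0.0333
```

Run:
```python
from h import *
o=ctrl.get_obs(); print(o['ee_pos'],o['eef_rot'],o['force'],o['time_s'])
print(cam('wrist')['origin'],cam('wrist')['attitude'])
im=snap('wrist','w20')
cv2.imwrite('pics/w20c.png',cv2.resize(im[30:180,200:370],None,fx=4,fy=4,interpolation=cv2.INTER_CUBIC))
```

```text
[ 0.4342 -0.1019  0.0436] [-3.0997 -1.258   1.5186] [-0.6407 -0.2438 -1.3344] 27.6167
[ 0.4329 -0.252   0.1606] [-2.1115  0.0122 -0.0115]
```

View pics/w20c.png

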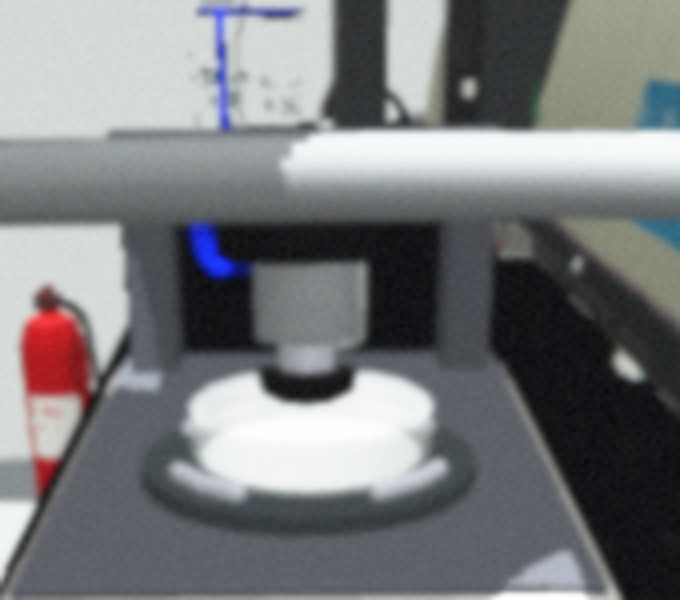

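Run:
```python
from h import *
c=lambda P:((proj('wrist',P)[0]-[30,200])*4).round(0)[::-1]
S=np.array([.4365,.0503])
for z in (.056,.071):
  print(z,'dish back',c([S[0],S[1]+.031,z]),'front',c([S[0],S[1]-.031,z]),'left',c([S[0]-.031,S[1],z]),'right',c([S[0]+.031,S[1],z]))
print('stage rim front',c([S[0],S[1]-.044,.056]),'left',c([S[0]-.044,S[1],.056]),c([S[0]+.044,S[1],.056]))
hy=.1603
def pad(th,L,w):
    X=-np.cos(th)*.11-np.sin(th)*L; Z=np.sin(th)*.11-np.cos(th)*L
    return np.array([S[0],hy+X+w,.105+Z])
for th in (.10,.115,.13):
    Xb=-np.cos(th)*.23+np.sin(th)*.007; Zb=.105+np.sin(th)*.23+np.cos(th)*.007
    print('th',th,'bar top/bot',c([S[0],hy+Xb,Zb+.006]),c([S[0],hy+Xb,Zb-.006]),Zb)
    for L in (.042,.046,.050):
        p=pad(th,L,0); print(L,'front rim',c(p+[0,-.013*np.cos(th),-.013*np.sin(th)]),'c',c(p),'L/R',c(p-[.013,0,0]),c(p+[.013,0,0]),p)
```

```text
0.056 dish back [309. 419.] front [312. 500.] left [191. 458.] right [429. 454.]
0.071 dish back [308. 366.] front [312. 439.] left [188. 401.] right [431. 398.]
stage rim front [313. 521.] left [142. 459.] [479. 454.]
th 0.1 bar top/bot [316. 165.] [317. 252.] 0.13492671498571665
0.042 front rim [311. 412.] c [310. 391.] L/R [258. 392.] [362. 391.] [0.4365 0.0467 0.0742]
0.046 front rim [311. 429.] c [310. 407.] L/R [258. 408.] [362. 407.] [0.4365 0.0463 0.0702]
0.05 front rim [311. 445.] c [310. 423.] L/R [259. 424.] [361. 423.] [0.4365 0.0459 0.0662]
th 0.115 bar top/bot [316. 139.] [316. 227.] 0.1383455018207422
0.042 front rim [311. 407.] c [310. 385.] L/R [258. 386.] [362. 385.] [0.4365 0.0462 0.0759]
0.046 front rim [311. 423.] c [310. 401.] L/R [258. 402.] [362. 401.] [0.4365 0.0457 0.0719]
0.05 front rim [311. 440.] c [310. 417.] L/R [259. 418.] [362. 417.] [0.4365 0.0453 0.068 ]
th 0.13 bar top/bot [316. 112.] [316. 202.] 0.1417567860585333
0.042 front rim [311. 401.] c [310. 379.] L/R [258. 380.] [362. 378.] [0.4365 0.0458 0.0776]
0.046 front rim [311. 418.] c [310. 395.] L/R [258. 396.] [362. 394.] [0.4365 0.0453 0.0736]
0.05 front rim [311. 434.] c [310. 411.] L/R [258. 412.] [362. 411.] [0.4365 0.0447 0.0697]
```

carry_out(
  deltas=[
    {"x": 0, "y": 0, "z": -1, "wx": 0, "wy": 0, "wz": 0, "jaw": 35},
    {"x": 0.8, "y": 0, "z": -1, "wx": 0, "wy": 0, "wz": 0, "jaw": 35},
    {"x": 1, "y": 0, "z": -1, "wx": 0, "wy": 0, "wz": 0, "jaw": 35},
    {"x": 1, "y": 0, "z": -1, "wx": 0, "wy": 0, "wz": 0, "jaw": 35},
    {"x": 1, "y": 0, "z": -1, "wx": 0, "wy": 0, "wz": 0.5, "jaw": 35},
    {"x": 0, "y": 0, "z": 0, "wx": 0, "wy": 0, "wz": 1, "jaw": 35},
    {"x": 0, "y": 0, "z": 0, "wx": 0, "wy": 0, "wz": 1, "jaw": 35},
    {"x": 0, "y": 0, "z": 0, "wx": 0, "wy": 0, "wz": 1, "jaw": 35},
    {"x": 0, "y": 0, "z": 0, "wx": 0, "wy": 0, "wz": 1, "jaw": 35},
    {"x": 0, "y": 0, "z": 0, "wx": 0, "wy": 0, "wz": 1, "jaw": 35},
  ],
)

```text
time_s: 28.5
ee_pos: [0.4356, -0.1754, 0.1517]
eef_rot: [-2.232, -1.022, 0.575]
force: [0.4, 0.2, -0.3]
grip_width: 0.0332
```

Run:
```python
from h import *
o=ctrl.get_obs(); print(now(),o['qpos'],o['force'],o['time_s'])
yaw=np.pi/2-.012
Rt=(R.from_matrix(tiltR(1.25,yaw))*R.from_rotvec([0,0,np.pi])).as_matrix()
B=T([.435,-.15,.105],Rt); P=plan(now(),B,1.0); print([p[:3,3].round(3).tolist() for p in P[::6]]);print([(p[:3,3]-.3*p[:3,2]).round(3).tolist() for p in P[::6]])
```

```text
[[ 0.438   0.8989  0.0103  0.4356]
 [ 0.2838 -0.1492  0.9472 -0.1754]
 [ 0.853  -0.4119 -0.3205  0.1517]
 [ 0.      0.      0.      1.    ]] [-0.8442  0.7156  1.5038  0.7536  1.9446 -0.5075] [ 0.3672  0.1854 -0.2994] 28.5
N 34 row {'x': 0.01, 'y': 0.07, 'z': 0.06, 'wx': 0.0, 'wy': -0.0, 'wz': 0.99}
[[0.436, -0.175, 0.152], [0.443, -0.17, 0.146], [0.448, -0.166, 0.137], [0.45, -0.162, 0.126], [0.447, -0.158, 0.116], [0.44, -0.154, 0.108]]
[[0.432, -0.46, 0.248], [0.441, -0.455, 0.242], [0.446, -0.45, 0.232], [0.447, -0.447, 0.221], [0.444, -0.443, 0.211], [0.437, -0.438, 0.203]]
```

carry_out(
  deltas=[
    {"x": 0, "y": 0.07, "z": 0.06, "wx": 0, "wy": 0, "wz": 0.99, "jaw": 35},
    {"x": 0, "y": 0.07, "z": 0.06, "wx": 0, "wy": 0, "wz": 0.99, "jaw": 35},
    {"x": 0, "y": 0.07, "z": 0.06, "wx": 0, "wy": 0, "wz": 0.99, "jaw": 35},
    {"x": 0, "y": 0.07, "z": 0.06, "wx": 0, "wy": 0, "wz": 0.99, "jaw": 35},
    {"x": 0, "y": 0.07, "z": 0.06, "wx": 0, "wy": 0, "wz": 0.99, "jaw": 35},
    {"x": 0, "y": 0.07, "z": 0.06, "wx": 0, "wy": 0, "wz": 0.99, "jaw": 35},
    {"x": 0, "y": 0.07, "z": 0.06, "wx": 0, "wy": 0, "wz": 0.99, "jaw": 35},
    {"x": 0, "y": 0.07, "z": 0.06, "wx": 0, "wy": 0, "wz": 0.99, "jaw": 35},
    {"x": 0, "y": 0.07, "z": 0.06, "wx": 0, "wy": 0, "wz": 0.99, "jaw": 35},
    {"x": 0, "y": 0.07, "z": 0.06, "wx": 0, "wy": 0, "wz": 0.99, "jaw": 35},
    {"x": 0, "y": 0.07, "z": 0.06, "wx": 0, "wy": 0, "wz": 0.99, "jaw": 35},
    {"x": 0, "y": 0.07, "z": 0.06, "wx": 0, "wy": 0, "wz": 0.99, "jaw": 35},
  ],
)

```text
time_s: 29.5
ee_pos: [0.446, -0.1658, 0.1352]
eef_rot: [-1.901, -0.162, 0.044]
force: [-0.4, 0.2, -0.5]
grip_width: 0.0326
```

carry_out(
  deltas=[
    {"x": 0, "y": 0.07, "z": 0.06, "wx": 0, "wy": 0, "wz": 0.99, "jaw": 35},
    {"x": 0, "y": 0.07, "z": 0.06, "wx": 0, "wy": 0, "wz": 0.99, "jaw": 35},
    {"x": 0, "y": 0.07, "z": 0.06, "wx": 0, "wy": 0, "wz": 0.99, "jaw": 35},
    {"x": 0, "y": 0.07, "z": 0.06, "wx": 0, "wy": 0, "wz": 0.99, "jaw": 35},
    {"x": 0, "y": 0.07, "z": 0.06, "wx": 0, "wy": 0, "wz": 0.99, "jaw": 35},
    {"x": 0, "y": 0.07, "z": 0.06, "wx": 0, "wy": 0, "wz": 0.99, "jaw": 35},
    {"x": 0, "y": 0.07, "z": 0.06, "wx": 0, "wy": 0, "wz": 0.99, "jaw": 35},
    {"x": 0, "y": 0.07, "z": 0.06, "wx": 0, "wy": 0, "wz": 0.99, "jaw": 35},
    {"x": 0, "y": 0.07, "z": 0.06, "wx": 0, "wy": 0, "wz": 0.99, "jaw": 35},
    {"x": 0, "y": 0.07, "z": 0.06, "wx": 0, "wy": 0, "wz": 0.99, "jaw": 35},
    {"x": 0, "y": 0.07, "z": 0.06, "wx": 0, "wy": 0, "wz": 0.99, "jaw": 35},
    {"x": 0, "y": 0.07, "z": 0.06, "wx": 0, "wy": 0, "wz": 0.99, "jaw": 35},
  ],
)

```text
time_s: 30.5
ee_pos: [0.4419, -0.1571, 0.1158]
eef_rot: [-2.015, 0.729, -0.318]
force: [0.3, -0.3, -0.1]
grip_width: 0.0329
```

carry_out(
  deltas=[
    {"x": 0, "y": 0.07, "z": 0.06, "wx": 0, "wy": 0, "wz": 0.99, "jaw": 35},
    {"x": 0, "y": 0.07, "z": 0.06, "wx": 0, "wy": 0, "wz": 0.99, "jaw": 35},
    {"x": 0, "y": 0.07, "z": 0.06, "wx": 0, "wy": 0, "wz": 0.99, "jaw": 35},
    {"x": 0, "y": 0.07, "z": 0.06, "wx": 0, "wy": 0, "wz": 0.99, "jaw": 35},
    {"x": 0, "y": 0.07, "z": 0.06, "wx": 0, "wy": 0, "wz": 0.99, "jaw": 35},
    {"x": 0, "y": 0.07, "z": 0.06, "wx": 0, "wy": 0, "wz": 0.99, "jaw": 35},
    {"x": 0, "y": 0.07, "z": 0.06, "wx": 0, "wy": 0, "wz": 0.99, "jaw": 35},
    {"x": 0, "y": 0.07, "z": 0.06, "wx": 0, "wy": 0, "wz": 0.99, "jaw": 35},
    {"x": 0, "y": 0.07, "z": 0.06, "wx": 0, "wy": 0, "wz": 0.99, "jaw": 35},
    {"x": 0, "y": 0, "z": 0, "wx": 0, "wy": 0, "wz": 0, "jaw": 35},
  ],
)

```text
time_s: 31.33
ee_pos: [0.4309, -0.1484, 0.1068]
eef_rot: [-2.914, 1.236, -1.341]
force: [-0.2, -0.2, 0.5]
grip_width: 0.0328
```

Run:
```python
from h import *
o=ctrl.get_obs(); print(o['ee_pos'],o['qpos'],o['force'],o['time_s'])
print(cam('wrist')['origin'],cam('wrist')['attitude'])
im=snap('wrist','w21'); cv2.imwrite('pics/w21r.png',im[::-1,::-1])
```

```text
[ 0.4309 -0.1484  0.1068] [-0.8195  0.7548  1.5723  0.7494  1.8538  2.0429] [-0.2328 -0.2217  0.4729] 31.3333
[ 0.4331 -0.3386  0.1024] [ 1.6683  0.0747 -3.1265]
```

View pics/w21r.png

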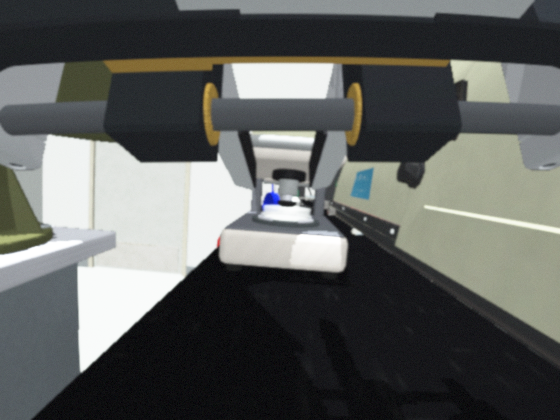

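Excellent: a nearly level view under the cover, with the pad at about (288, 203).

Run:
```python
from h import *
im=cv2.imread('pics/w21r.png'); a=im[165:240,235:345]
cv2.imwrite('pics/w21c.png',cv2.resize(a,None,fx=7,fy=7,interpolation=cv2.INTER_CUBIC))
```

```text
(no output)
```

View pics/w21c.png

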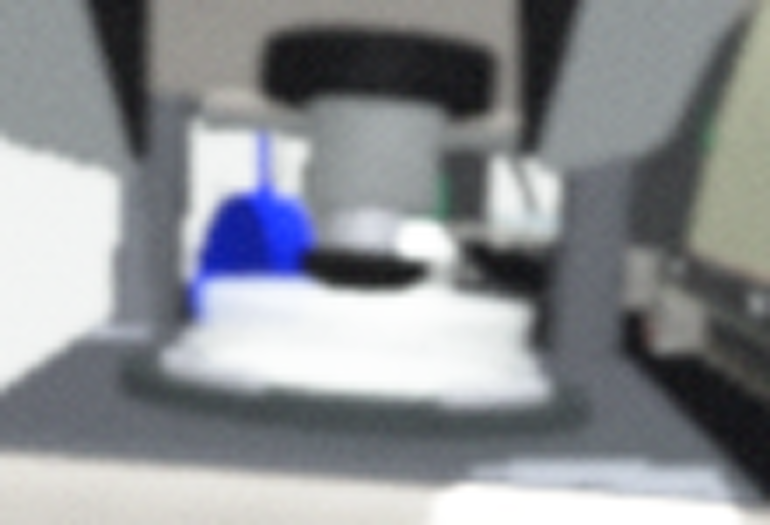

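carry_out(
  deltas=[
    {"x": 0.26, "y": 0, "z": 0.7, "wx": 0, "wy": 0, "wz": 0.3, "jaw": 35},
    {"x": 0.26, "y": 0, "z": 0.7, "wx": 0, "wy": 0, "wz": 0.3, "jaw": 35},
    {"x": 0.26, "y": 0, "z": 0.7, "wx": 0, "wy": 0, "wz": 0.3, "jaw": 35},
    {"x": 0, "y": 0, "z": 0, "wx": 0, "wy": 0, "wz": 0, "jaw": 35},
    {"x": 0, "y": 0, "z": 0, "wx": 0, "wy": 0, "wz": 0, "jaw": 35},
  ],
)

```text
time_s: 31.8
ee_pos: [0.4322, -0.1131, 0.0781]
eef_rot: [-3.108, 1.248, -1.545]
force: [0.3, -0.7, 0.3]
grip_width: 0.0328
```

Run:
```python
from h import *
o=ctrl.get_obs(); print(o['ee_pos'],o['qpos'],o['force'],o['time_s'])
print(cam('wrist')['origin'],cam('wrist')['attitude'])
im=snap('wrist','w22')[::-1,::-1]; cv2.imwrite('pics/w22r.png',im)
r=(proj('wrist',[.4365,.0503,.071])[0]); r=np.array([419,559])-r; print(r)
r0,c0=int(r[0])-45,int(r[1])-55
a=im[r0:r0+80,c0:c0+110]; cv2.imwrite('pics/w22c.png',cv2.resize(a,None,fx=7,fy=7,interpolation=cv2.INTER_CUBIC)); print(r0,c0)
```

```text
[ 0.4322 -0.1131  0.0781] [-0.7753  0.7758  1.6338  0.7734  1.776   2.0741] [ 0.2554 -0.656   0.3077] 31.8
[ 0.4302 -0.3033  0.0729] [1.6642 0.0114 3.1362]
[185.033  285.7043]
140 230
```

View pics/w22c.png

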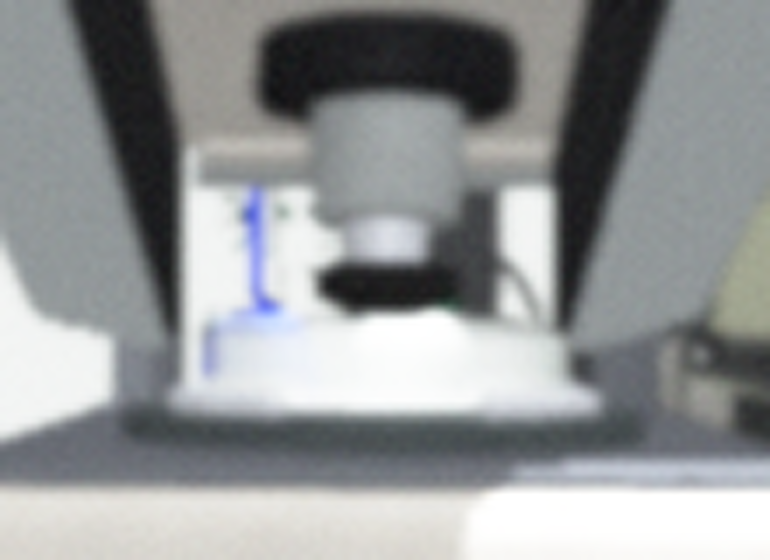

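Run:
```python
import cv2
a=cv2.imread('pics/w10.png')[165:255,180:300]; cv2.imwrite('pics/w10c.png',cv2.resize(a,None,fx=6,fy=6,interpolation=cv2.INTER_CUBIC))
a=cv2.imread('pics/w22r.png')[140:220,255:320]; cv2.imwrite('pics/w22d.png',cv2.resize(a,None,fx=7.5,fy=7.5,interpolation=cv2.INTER_LANCZOS4))
```

```text
(no output)
```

View pics/w10c.png

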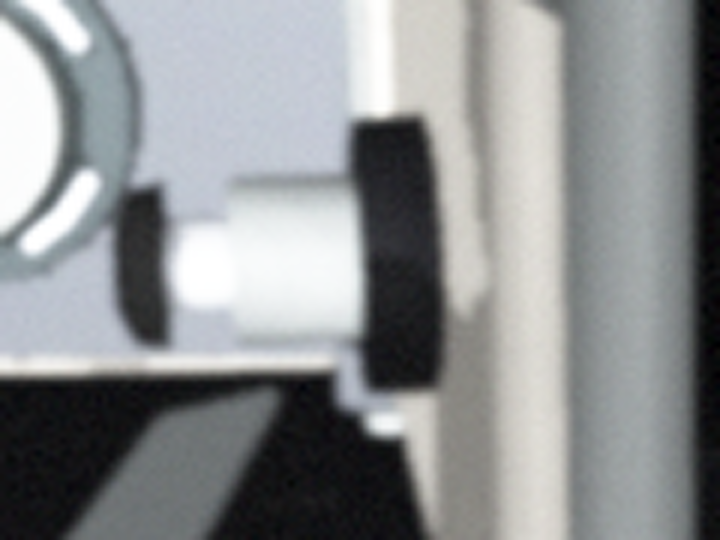

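View pics/w22d.png

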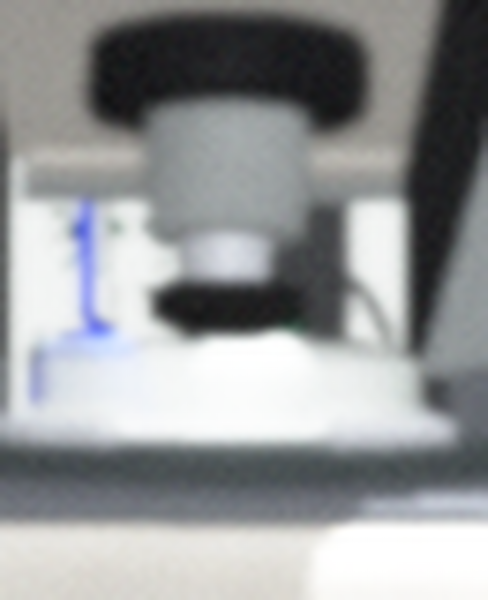

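Run:
```python
from h import *
p=cam('wrist'); Tc=T(p['origin'],R.from_euler('xyz',p['attitude']).as_matrix()); X=np.linalg.inv(now())@Tc
A=T([.4398,.2073,.3112],R.from_euler('xyz',[-3.138,.0011,3.1164]).as_matrix()); C=A@X
q=dict(p); q['origin']=C[:3,3]; q['attitude']=R.from_matrix(C[:3,:3]).as_euler('xyz')
c=lambda P:((proj('wrist',P,q)[0]-[165,180])*6).round(0)[::-1]
for hy in (.1588,.1603,.1618):
  for th in (1.75,1.765,1.78):
    f=lambda x,z,dx=0:np.array([.437+.013*(np.cos(th)*x+np.sin(th)*z)+dx, hy+np.cos(th)*x+np.sin(th)*z,.105-np.sin(th)*x+np.cos(th)*z])
    print(hy,th,'bar',c(f(-.23,.007)),'dish',c([.4365,.0503,.071]),'L',[c(f(-.11,-L))[0] for L in (.042,.046,.05,.054)], 'row',c(f(-.11,-.05))[1])
```

```text
0.1588 1.75 bar [562. 522.] dish [-86. 121.] L [np.float64(118.0), np.float64(91.0), np.float64(65.0), np.float64(38.0)] row 263.0
0.1588 1.765 bar [598. 519.] dish [-86. 121.] L [np.float64(129.0), np.float64(102.0), np.float64(75.0), np.float64(48.0)] row 264.0
0.1588 1.78 bar [634. 516.] dish [-86. 121.] L [np.float64(140.0), np.float64(113.0), np.float64(86.0), np.float64(59.0)] row 264.0
0.1603 1.75 bar [578. 522.] dish [-86. 121.] L [np.float64(128.0), np.float64(101.0), np.float64(74.0), np.float64(48.0)] row 263.0
0.1603 1.765 bar [614. 519.] dish [-86. 121.] L [np.float64(138.0), np.float64(112.0), np.float64(85.0), np.float64(58.0)] row 264.0
0.1603 1.78 bar [649. 515.] dish [-86. 121.] L [np.float64(149.0), np.float64(123.0), np.float64(96.0), np.float64(69.0)] row 264.0
0.1618 1.75 bar [594. 522.] dish [-86. 121.] L [np.float64(137.0), np.float64(111.0), np.float64(84.0), np.float64(57.0)] row 263.0
0.1618 1.765 bar [630. 518.] dish [-86. 121.] L [np.float64(148.0), np.float64(121.0), np.float64(95.0), np.float64(68.0)] row 264.0
0.1618 1.78 bar [665. 515.] dish [-86. 121.] L [np.float64(159.0), np.float64(132.0), np.float64(106.0), np.float64(79.0)] row 264.0
```

Run:
```python
from h import *
A=now(); print(A)
Rm=A[:3,:3]
def d(a,b): 
    v=Rm.T@(np.array(b)-np.array(a))/.02; print(v.round(2), 'rows>=',np.abs(v).max().round(1)); 
a=A[:3,3]; b=a+[0,-.045,.0]; c_=[.4345,b[1],.175]; e=[.4345,-.05,.175]; f=[.4345,-.05,.155]
d(a,b);d(b,c_);d(c_,e);d(e,f);d([0,0,0],[0,0,-.001])
```

```text
[[ 0.0084 -0.9999  0.0098  0.4323]
 [-0.3171  0.0067  0.9484 -0.1136]
 [-0.9484 -0.0111 -0.317   0.0783]
 [ 0.      0.      0.      1.    ]]
[ 0.71 -0.02 -2.13] rows>= 2.1
[-4.58 -0.16 -1.53] rows>= 4.6
[-1.72  0.04  5.15] rows>= 5.1
[0.95 0.01 0.32] rows>= 0.9
[0.05 0.   0.02] rows>= 0.0
```

carry_out(
  deltas=[
    {"x": 0.24, "y": 0, "z": -0.71, "wx": 0, "wy": 0, "wz": 0, "jaw": 35},
    {"x": 0.24, "y": 0, "z": -0.71, "wx": 0, "wy": 0, "wz": 0, "jaw": 35},
    {"x": 0.24, "y": 0, "z": -0.71, "wx": 0, "wy": 0, "wz": 0, "jaw": 35},
    {"x": -0.92, "y": -0.03, "z": -0.31, "wx": 0, "wy": 0, "wz": 0, "jaw": 35},
    {"x": -0.92, "y": -0.03, "z": -0.31, "wx": 0, "wy": 0, "wz": 0, "jaw": 35},
    {"x": -0.92, "y": -0.03, "z": -0.31, "wx": 0, "wy": 0, "wz": 0, "jaw": 35},
    {"x": -0.92, "y": -0.03, "z": -0.31, "wx": 0, "wy": 0, "wz": 0, "jaw": 35},
    {"x": -0.92, "y": -0.03, "z": -0.31, "wx": 0, "wy": 0, "wz": 0, "jaw": 35},
    {"x": 0, "y": 0, "z": 0, "wx": 0, "wy": 0, "wz": 0, "jaw": 35},
  ],
)

```text
time_s: 32.6
ee_pos: [0.4346, -0.1597, 0.178]
eef_rot: [-3.098, 1.245, -1.537]
force: [-0.3, -0.5, 1.5]
grip_width: 0.0328
```

carry_out(
  deltas=[
    {"x": -0.29, "y": 0, "z": 0.86, "wx": 0, "wy": 0, "wz": 0, "jaw": 35},
    {"x": -0.29, "y": 0, "z": 0.86, "wx": 0, "wy": 0, "wz": 0, "jaw": 35},
    {"x": -0.29, "y": 0, "z": 0.86, "wx": 0, "wy": 0, "wz": 0, "jaw": 35},
    {"x": -0.29, "y": 0, "z": 0.86, "wx": 0, "wy": 0, "wz": 0, "jaw": 35},
    {"x": -0.29, "y": 0, "z": 0.86, "wx": 0, "wy": 0, "wz": 0, "jaw": 35},
    {"x": -0.29, "y": 0, "z": 0.86, "wx": 0, "wy": 0, "wz": 0, "jaw": 35},
    {"x": 0, "y": 0, "z": 0, "wx": 0, "wy": 0, "wz": 0, "jaw": 35},
  ],
)

```text
time_s: 33.18
ee_pos: [0.4344, -0.0476, 0.1749]
eef_rot: [-3.114, 1.25, -1.55]
force: [-0.8, 0.3, 0.8]
grip_width: 0.033
```

Run:
```python
from h import *
o=ctrl.get_obs(); print(now(),o['force'],o['time_s'],o['qpos'])
im=snap('wrist','w23')[::-1,::-1]; cv2.imwrite('pics/w23r.png',im)
```

```text
[[ 0.0065 -0.9999  0.0082  0.4344]
 [-0.3156  0.0058  0.9489 -0.0476]
 [-0.9489 -0.0087 -0.3156  0.1749]
 [ 0.      0.      0.      1.    ]] [-0.8477  0.2848  0.801 ] 33.1833 [-0.683   0.5377  1.7512  0.8683  1.8116  2.2122]
```

View pics/w23r.png

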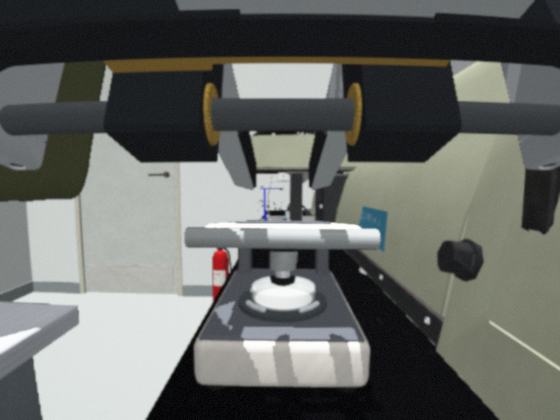

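carry_out(
  deltas=[
    {"x": 0.38, "y": 0, "z": 0.13, "wx": 0, "wy": 0, "wz": 0, "jaw": 35},
    {"x": 0.38, "y": 0, "z": 0.13, "wx": 0, "wy": 0, "wz": 0, "jaw": 35},
    {"x": 0, "y": 0, "z": 0, "wx": 0, "wy": 0, "wz": 0, "jaw": 35},
  ],
)

```text
time_s: 33.48
ee_pos: [0.4345, -0.0497, 0.1571]
eef_rot: [-3.122, 1.251, -1.56]
force: [0.7, 0.5, 0.6]
grip_width: 0.0329
```

carry_out(
  deltas=[
    {"x": 0.1, "y": 0, "z": 0.03, "wx": 0, "wy": 0, "wz": 0, "jaw": 35},
  ],
)

```text
time_s: 33.57
ee_pos: [0.4348, -0.0498, 0.1561]
eef_rot: [-3.119, 1.25, -1.557]
force: [-0.3, -0.7, -0.3]
grip_width: 0.0328
```

carry_out(
  deltas=[
    {"x": 0.1, "y": 0, "z": 0.03, "wx": 0, "wy": 0, "wz": 0, "jaw": 35},
  ],
)

```text
time_s: 33.65
ee_pos: [0.4349, -0.0497, 0.1542]
eef_rot: [-3.117, 1.25, -1.556]
force: [0.2, 0.1, -0.1]
grip_width: 0.0326
```

carry_out(
  deltas=[
    {"x": 0.1, "y": 0, "z": 0.03, "wx": 0, "wy": 0, "wz": 0, "jaw": 35},
  ],
)

```text
time_s: 33.73
ee_pos: [0.4349, -0.0496, 0.1523]
eef_rot: [-3.117, 1.25, -1.555]
force: [0.3, 0.7, 0.5]
grip_width: 0.0331
```

carry_out(
  deltas=[
    {"x": 0.1, "y": 0, "z": 0.03, "wx": 0, "wy": 0, "wz": 0, "jaw": 35},
  ],
)

```text
time_s: 33.82
ee_pos: [0.4349, -0.0495, 0.1502]
eef_rot: [-3.117, 1.25, -1.555]
force: [-0.1, 0.4, -0.5]
grip_width: 0.0328
```

carry_out(
  deltas=[
    {"x": 0.05, "y": 0, "z": 0.02, "wx": 0, "wy": 0, "wz": 0, "jaw": 35},
  ],
)

```text
time_s: 33.9
ee_pos: [0.4349, -0.0494, 0.1493]
eef_rot: [-3.117, 1.25, -1.555]
force: [-0.2, -1.3, 6.6]
grip_width: 0.0327
```

carry_out(
  deltas=[
    {"x": 0.05, "y": 0, "z": 0.02, "wx": 0, "wy": 0, "wz": 0, "jaw": 35},
  ],
)

```text
time_s: 33.98
ee_pos: [0.435, -0.0494, 0.1486]
eef_rot: [-3.115, 1.251, -1.553]
force: [-0.8, -2.6, 7.0]
grip_width: 0.0329
```

carry_out(
  deltas=[
    {"x": -0.5, "y": 0, "z": -0.17, "wx": 0, "wy": 0, "wz": 0, "jaw": 35},
    {"x": -0.9, "y": 0, "z": -0.3, "wx": 0, "wy": 0, "wz": 0, "jaw": 35},
    {"x": 0.29, "y": 0, "z": -0.86, "wx": 0, "wy": 0, "wz": 0, "jaw": 35},
    {"x": 0.29, "y": 0, "z": -0.86, "wx": 0, "wy": 0, "wz": 0, "jaw": 35},
    {"x": 0.29, "y": 0, "z": -0.86, "wx": 0, "wy": 0, "wz": 0, "jaw": 35},
    {"x": 0.29, "y": 0, "z": -0.86, "wx": 0, "wy": 0, "wz": 0, "jaw": 35},
    {"x": 0.29, "y": 0, "z": -0.86, "wx": 0, "wy": 0, "wz": 0, "jaw": 35},
    {"x": 0.29, "y": 0, "z": -0.86, "wx": 0, "wy": 0, "wz": 0, "jaw": 35},
    {"x": 0, "y": 0, "z": 0, "wx": 0, "wy": 0, "wz": 0, "jaw": 35},
  ],
)

```text
time_s: 34.73
ee_pos: [0.4339, -0.1606, 0.1778]
eef_rot: [-3.115, 1.248, -1.555]
force: [-0.0, -0.3, 0.0]
grip_width: 0.033
```

Run:
```python
from h import *
A=now(); o=ctrl.get_obs(); print(A[:3,3],o['force'],o['time_s'])
v=A[:3,:3].T@(np.array([.4345,-.1131,.0781])-A[:3,3])/.02; print(v)
v=A[:3,:3].T@(np.array([.4345,-.15,.0781])-A[:3,3])/.02; print(v)
print(R.from_matrix(A[:3,:3].T@T([0,0,0],R.from_euler('xyz',[-3.108,1.248,-1.545]).as_matrix())[:3,:3]).as_rotvec()/.08)
```

```text
[ 0.4339 -0.1606  0.1778] [-0.0212 -0.3258  0.0133] 34.7333
[3.9779 0.0369 3.8315]
[4.5626 0.0195 2.0817]
[-0.0311  0.0029 -0.0387]
```

carry_out(
  deltas=[
    {"x": 0.91, "y": 0, "z": 0.42, "wx": 0, "wy": 0, "wz": 0, "jaw": 35},
    {"x": 0.91, "y": 0, "z": 0.42, "wx": 0, "wy": 0, "wz": 0, "jaw": 35},
    {"x": 0.91, "y": 0, "z": 0.42, "wx": 0, "wy": 0, "wz": 0, "jaw": 35},
    {"x": 0.91, "y": 0, "z": 0.42, "wx": 0, "wy": 0, "wz": 0, "jaw": 35},
    {"x": 0.91, "y": 0, "z": 0.42, "wx": 0, "wy": 0, "wz": 0, "jaw": 35},
    {"x": -0.29, "y": 0, "z": 0.87, "wx": 0, "wy": 0, "wz": 0, "jaw": 35},
    {"x": -0.29, "y": 0, "z": 0.87, "wx": 0, "wy": 0, "wz": 0, "jaw": 35},
    {"x": 0, "y": 0, "z": 0, "wx": 0, "wy": 0, "wz": 0, "jaw": 35},
    {"x": 0, "y": 0, "z": 0, "wx": 0, "wy": 0, "wz": 0, "jaw": 35},
  ],
)

```text
time_s: 35.48
ee_pos: [0.435, -0.1098, 0.0783]
eef_rot: [-3.117, 1.249, -1.554]
force: [-0.4, -0.3, -0.1]
grip_width: 0.0332
```

Run:
```python
from h import *
A=now(); o=ctrl.get_obs(); print(A[:3,3],o['eef_rot'],o['force'],o['time_s']); print(cam('wrist')['origin'],cam('wrist')['attitude'])
ims=[snap('wrist','w24') for _ in range(6)]
im=np.mean(ims,0).astype(np.uint8)[::-1,::-1]; cv2.imwrite('pics/w24r.png',im)
old=cv2.imread('pics/w22r.png')
f=lambda i:cv2.resize(i[140:212,250:325],None,fx=5.3,fy=7,interpolation=cv2.INTER_CUBIC)
cv2.imwrite('pics/w24c.png',np.hstack([f(old),f(im)]))
```

```text
[ 0.435  -0.1098  0.0783] [-3.1168  1.2495 -1.5536] [-0.3978 -0.2917 -0.1112] 35.4833
[ 0.433  -0.3     0.0729] [1.6632 0.0085 3.136 ]
```

View pics/w24c.png

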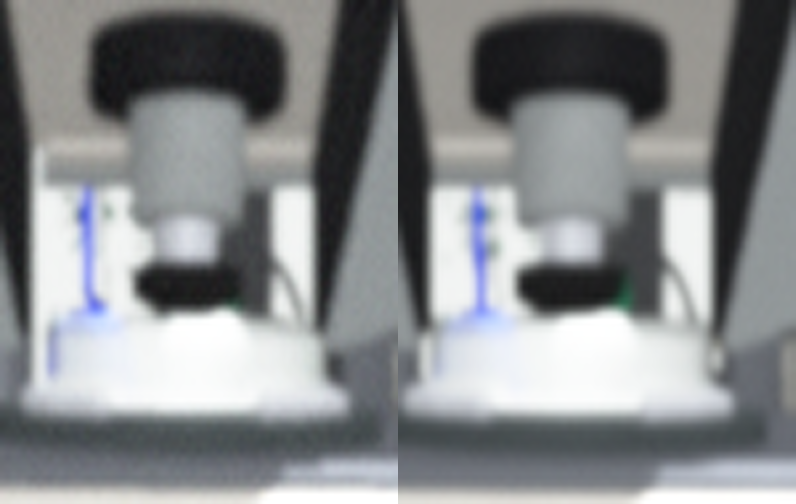

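Run:
```python
from h import *
im=snap('top','t25'); cv2.imwrite('pics/t25c.png',cv2.resize(im[140:280,100:440],None,fx=2.35,fy=2.35,interpolation=cv2.INTER_CUBIC))
```

```text
(no output)
```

View pics/t25c.png

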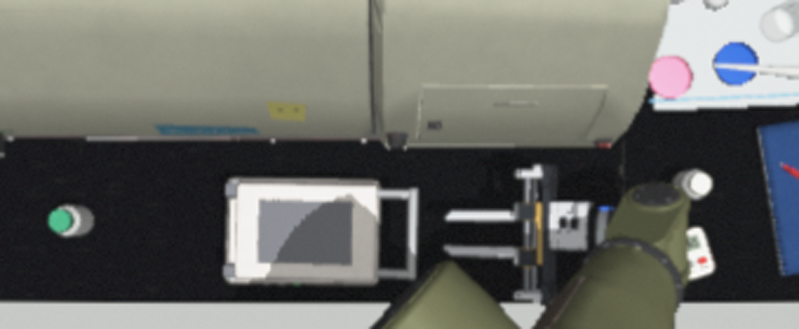

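Run:
```python
from station import ctrl
print(ctrl.get_obs()['force']); print(ctrl.hand_in())
```

```text
[0.14882809 0.27474056 0.84100284]
the job is handed in; nothing more can be done
None
```

I put the dish on the stage between the guide lips and lowered the cover onto it. The pad looks to be pressed in about 3 mm, but my checks on that depth disagreed. I handed the job in at about 36 s of the 72 s allowed.

**Placing and lowering:** I released the dish on the stage, and the camera showed it centred and flat. I then took the raised cover by its bar and swung it down until the push force rose, and let go. My first look made the pad seem not to touch, so I nudged the bar down about 2–3 mm more, in two small pushes with the fingers on top of it.

**Last checks:**
- **Contact:** in the final near-level view the pad rests on the lid with no gap visible.
- **Bystanders:** in the last overhead picture both bottles and the timer looked unmoved. The gripper was clear of everything, with a force reading near zero.
- **Pad depth:** the push force rose from about 3 N while free to about 6.5 N. That suggests roughly 2.8 mm, or about 7 N on the dish. Bar travel since first touch suggests up to 3.9 mm (about 10 N).
- **Disagreement:** pad lengths measured from the pictures gave less, about 0–1.6 mm with an error of 1–2 mm. I trusted the force readings. The force and travel figures are both inside the 1 to 4.4 mm limits, but the lower picture estimates are not.

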